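# Hang a parts bin on its rail and try its hold before loading it

## Task

Hang the empty red bin on the bare rail piece in the panel's free place, with its back lip fully down behind the rail, and before letting go tug it down gently, about the pull of a one-kilo weight for a good half second, to make sure that it is held. Then let go and put the small white nylon block, which lies by itself in front of the heap on the right, in it. Never push or pull hard on the panel, and leave everything else as it is.

Things in the scene. Friction and masses are not known exactly. Their poses are not given: they have to be found in the camera images.
- bin_center (a point): Middle of the loose empty red bin, 35 mm above its underside. Bin 94 mm (its x) by 130 mm (y) at the rim, 70 mm high, open on top; inside 70 by 106 mm at the 2 mm floor, walls lean out. Its +x points to its back wall, z up. Stands on the trolley, back towards the panel, turned up to 0.35 rad. Held by bin_grip.
- bin_grip (a point): Middle of the gripping part of the black upright plate on the bin's front wall, 12 mm thick (along the bin's x), 64 mm wide (y); it rises 32 mm above the rim. In the bin's frame 46 mm before and 51 mm above bin_center; the plate's top is 16 mm above this point, the rim 16 mm below. Grip it across its thickness. Axes as the bin's.
- bin: The same bin; origin in the middle of its underside. Mass 0.14 to 0.3 kg. A bent steel strip (80 mm along y) on its back wall forms a downward hook: a 4 mm thick lip, 16 mm deep, with 8 mm clear between the lip and the strip's plate; the lip's outer face is 63 mm behind the bin's middle. Two rubber stand-offs low on the back (face 47 mm behind the middle) rest on the bearer bar.
- bin_lip (a point): Lowest point of the lip of the bin's hook, in its middle: in the bin's frame 61 mm behind (+x) and 13 mm above bin_center. The hook's inner top, which rests on the rail, lies 16 mm above this point. Axes as the bin's.
- place (a point): Middle of the free place, 200 mm above the trolley and 9.5 mm before the sheet, with the rail piece at half travel its crest. The rail piece is clamped in slots, its crest anywhere from 8 mm below to 8 mm above this point. x points level into the panel, y along the rail, z up. Of a bin that hangs here bin_lip lies 4 to 6 mm behind (+x) and 16 mm below the true crest.
- bin_place: The free place with its bare J-shaped steel rail piece, 100 mm long, and a black label holder with a blank card above; origin and axes as place. The rail's rolled top edge is 4 mm thick; the slot between the edge and the sheet is 7.5 mm wide, 21 mm deep, open upward: the bin's lip goes down into it. Rigid: a hand's push does not shift it.
- bin_panel: Grey upright steel panel, 470 mm wide (y), 250 mm high, on two feet that reach 83 mm forward; fixed, turned up to 0.15 rad. Origin on the trolley under the sheet's front face; x points level into the panel, z up. A round dark bearer bar (middle 145 mm high, front 16.5 mm before the sheet) props the back of a hung bin, which leans up to 0.07 rad, front down. Three places, 150 mm apart.
- bolt_bin: A red bin of the same kind hanging in another place, with bolts in it. Origin at the middle of its place, axes as place. The bin reaches 110 mm before its origin, 65 mm to either side, and from 135 to 210 mm above the trolley, its grip plate up to 240 mm. Fixed.
- bearing_bin: The other hanging red bin, with ball bearings in it; origin and sizes as bolt_bin. Fixed.
- block_center (a point): Middle of the white nylon block, 24 mm (its x) by 50 mm (its y) and 20 mm high, 10 mm above its underside; a low ring on its top adds 4 mm. Lies by itself on the trolley, right of the middle, in front of the heap. Grip it across the 24 mm.
- block: The same block; origin in the middle of its underside. Mass 0.04 to 0.09 kg.
- bolt: Loose hexagon bolt lying flat, 78 mm long, 22 mm wide, 20 mm high; origin in the middle of its underside. To be left alone.
- drilled_block: Loose steel block with an upright stub, 34 by 82 mm, 57 mm high; origin in the middle of its underside. To be left alone.

How it is judged:
By the outcome, as a careful person would: the job done as asked, in the order asked, and still so for the second after the job is handed in, with the robot touching nothing.
It also fails if it takes over 70 s, if anything falls off the work surface, if the arm or the gripper's body presses on something with over 40 N, if the wrist force passes 120 N, or if a joint passes its speed limit or range.

## Robot

A 6-joint arm with a two-finger parallel gripper is mounted at the origin on a cart in front of the work surface, level with it; the furniture and walls round the work are solid. World frame = base frame: x ahead of the robot, y to its left, z up, the work surface at z = 0. Lengths are in m, angles in rad, forces in N, time in s.
With the tool pointing down it reaches from about 0.35 to 0.775 m from the base axis. Payload 5.5 kg.
Tool frame: the origin (TCP) lies midway between the tips of the shut fingers; the grasp point (between the pads) lies 19 mm behind it; z points along the fingers, x is the direction in which the jaws open and shut, and the axes are right-handed (so a half turn about z gives the same grasp; the last joint's range is limited). The gripper opens to 85 mm and grips with 20 to 120 N. Pads are 22 mm wide; open, the fingers measure 114 mm over their backs; the gripper's body (76 mm by 85 mm) begins 54 mm behind the grasp point. The pads swing forward as they close: fully open they stand 13 mm farther back than shut.
Start: joints at [-1.253, 0.313, 0.046, 1.304, 0, 1.431], TCP at [0.254, -0.516, 0.231] pointing down, gripper open.
Joint ranges: [-2.76, 2.76], [-0.86, 1.69], [-1.03, 1.26], [-2.2, 2.34], [-1.47, 1.5], [-3.14, 3.14]. Speed limits (rad/s): [2.57, 2.57, 3.14, 3.14, 3.14, 3.14].

## Interface

Orientations are given as a unit quaternion [w, x, y, z].
In Python, from workcell import env gives the robot as it stands. The module is installed in compiled form; this text tells all that it offers.
- The arm moves only by the tool apply_moves, never from a script. Its argument "moves" is a list of rows, each a list of 3 entries, a list of its own where there are three numbers: the shift along the tool's x, y, z in cm, then the turn about the tool's z in degrees, then the opening, from 0 (shut) to 1 (fully open). In form: [[[x, y, z], yaw, gripper], ...]. A call has exactly 10 rows; each row is the pose to reach, as a shift and turn from the pose commanded when the call began, along the tool's axes at that moment; what a row does not reach only later rows make up. A row lasts 1/8 s, in which the tool goes at most 62.5 mm and 10.7 degrees, less where a joint would pass 70% of its speed; a pose out of reach is approached as far as the arm can. A call with a gripper value outside its range is refused whole. The fingers move at their own pace and stop on an object; "squeeze" is the grip in N (left out, the last holds). Time passes only in rows, so rows that repeat a pose let the fingers close, or fill a call up. It gives the time, the measured TCP pose, the force and the opening at its end, in the units of the state.
- env.get_state(): the state, without advancing time (a new reading comes with each control period).
- env.read_camera(name): name is "side" or "top"; returns a dict with "pixels" (480x640x3 uint8, red, green, blue), "fov_y" (degrees; the focal length in pixels is half the picture's height over the tangent of half this angle, whatever the lens; pixels are square), "cx", "cy" (the principal point, pixels), "dist" ([k1, k2, p1, p2, k3] as OpenCV has them; the pictures are not rectified), "world_from_camera" (4x4, takes a point from camera to world coordinates). Camera axes: x right, y down, z forward; pixel columns grow to the right and rows downward; lengths in m; the calibration is good to about 2 mm. A picture is of the moment at which its call begins. There is no depth.
- env.hand_in(): hands the job in, once; it reports no verdict.
The state is a dict: "clock": time; "joint_pos": joint angles; "qvel": joint speeds; "tau": joint torques, N m; "tcp_pos": TCP position; "orientation": TCP orientation; "wrist_force": force on the tool from outside, world axes, zero at the start; "ft_torque": the same for the moment, N m; "finger_gap": finger opening in m.
Only numpy, scipy, OpenCV 4.12 (cv2) and the standard library are available. Lean on these libraries where they do the work, as an engineer would, in place of code of your own. Each camera call takes 0.05 s, during which the arm holds its last target.

## Working session

There is one attempt and no reset: what is moved stays moved. The work goes in short steps, Python scripts to look and compute and a tool call to move; the robot and the scene stay as the last step left them, time stands still between calls to the robot, and variables do not carry over. Pictures are saved under pics/ and viewed, and the job is handed in when it is done.

Besides the shell and the picture viewer there is one more tool, called after "Request:" by a JSON object that holds its "name" and its "arguments". apply_moves: Moves the arm, as the interface text tells. Its arguments: {"type":"object","properties":{"moves":{"type":"array","items":{"type":"array"}},"squeeze":{"type":"number"}},"required":["moves"]}

```bash
mkdir -p pics
python3 - <<'E'
from workcell import env
import cv2,numpy as np
print(env.get_state())
for n in ("side","top"):
    r=env.read_camera(n); cv2.imwrite(f"pics/{n}0.png",r["pixels"][:,:,::-1])
    print(n,r["fov_y"],r["cx"],r["cy"],r["dist"]);print(np.array(r["world_from_camera"]).round(4))
E
```

```text
{'clock': 0.0, 'joint_pos': array([-1.25260807e+00,  3.13987694e-01,  4.49241809e-02,  1.30357251e+00,
       -4.98138447e-06,  1.43118136e+00]), 'qvel': array([ 0.00110661,  0.0006941 ,  0.00054049, -0.0007867 , -0.0011268 ,
        0.00099184]), 'tau': array([ 1.13152277e-03, -4.80627608e+01,  2.98532850e+01,  1.93736394e-02,
        7.16635464e-05,  5.14498311e-06]), 'tcp_pos': array([ 0.25395378, -0.51529382,  0.23039368]), 'orientation': array([-5.87931493e-04,  8.49110533e-01, -5.28214403e-01, -7.07435225e-04]), 'wrist_force': array([-0.16123084,  0.41308687,  0.83307936]), 'ft_torque': array([-0.00308551, -0.01854909,  0.02131315]), 'finger_gap': 0.08571445509850388}
side 51.551097545034295 312.87361179234006 245.61475509204007 [-0.02749841  0.          0.          0.          0.        ]
[[ 9.999e-01 -2.000e-04  1.290e-02  5.661e-01]
 [-1.080e-02 -5.555e-01  8.315e-01 -7.236e-01]
 [ 7.000e-03 -8.315e-01 -5.554e-01  6.505e-01]
 [ 0.000e+00  0.000e+00  0.000e+00  1.000e+00]]
top 50.53296975494975 321.40325202260954 238.6510398399146 [-0.03356439  0.          0.          0.          0.        ]
[[-0.0164 -0.992   0.1249  0.4434]
 [-0.9998  0.0179  0.0107  0.0185]
 [-0.0129 -0.1247 -0.9921  1.074 ]
 [ 0.      0.      0.      1.    ]]
```

View pics/side0.png

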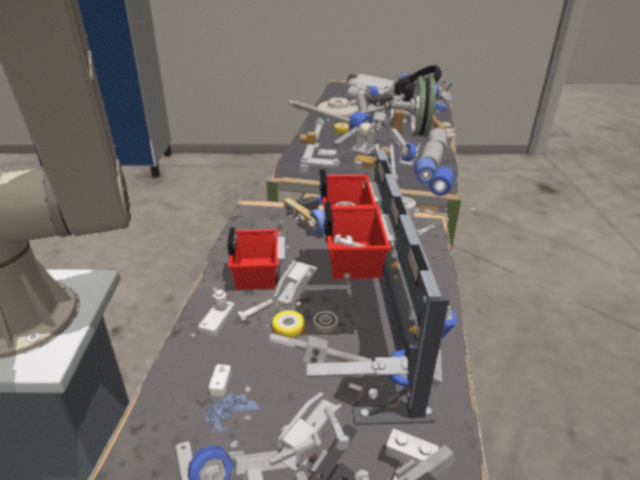

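View pics/top0.png

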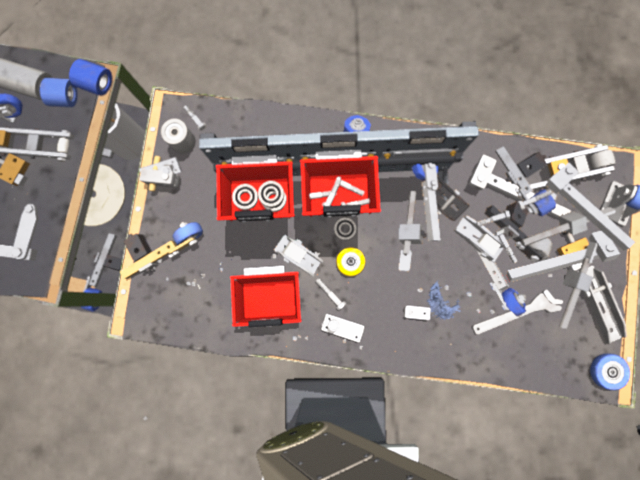

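```bash
cat > h.py <<'E'
import cv2,numpy as np
from workcell import env
class Cam:
    def __init__(s,r):
        s.p=r["pixels"];f=240/np.tan(np.radians(r["fov_y"])/2)
        s.K=np.array([[f,0,r["cx"]],[0,f,r["cy"]],[0,0,1]]);s.d=np.array(r["dist"],float)
        s.T=np.array(r["world_from_camera"])
    def ray(s,uv):
        q=cv2.undistortPoints(np.array(uv,float).reshape(-1,1,2),s.K,s.d).reshape(-1,2)
        d=np.c_[q,np.ones(len(q))]@s.T[:3,:3].T
        return s.T[:3,3],d
    def onz(s,uv,z):
        o,d=s.ray(uv); return o+d*((z-o[2])/d[:,2])[:,None]
    def proj(s,P):
        W=np.linalg.inv(s.T); rv=cv2.Rodrigues(W[:3,:3])[0]
        return cv2.projectPoints(np.array(P,float).reshape(-1,1,3),rv,W[:3,3],s.K,s.d)[0].reshape(-1,2)
def tri(c1,u1,c2,u2):
    o1,d1=c1.ray(u1);o2,d2=c2.ray(u2);d1=d1[0]/np.linalg.norm(d1[0]);d2=d2[0]/np.linalg.norm(d2[0])
    a=np.linalg.lstsq(np.c_[d1,-d2],o2-o1,rcond=None)[0]
    p=o1+d1*a[0];q=o2+d2*a[1];return (p+q)/2,np.linalg.norm(p-q)
def cam(n): return Cam(env.read_camera(n))
def crop(c,x0,y0,x1,y1,k,name):
    cv2.imwrite("pics/"+name+".png",cv2.resize(c.p[y0:y1,x0:x1,::-1],None,fx=k,fy=k,interpolation=cv2.INTER_CUBIC))
E
python3 - <<'E'
from h import *
t=cam("top");s=cam("side")
import pickle;pickle.dump((t,s),open("c0.pkl","wb"))
crop(t,220,255,310,335,8,"t_bin");crop(t,370,115,490,195,6,"t_rail")
crop(s,220,220,300,300,7,"s_bin");crop(s,350,240,450,430,3,"s_rail")
crop(t,390,290,470,340,8,"t_blk");crop(s,190,350,270,420,8,"s_blk")
E
```

```text
(no output)
```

View pics/t_bin.png

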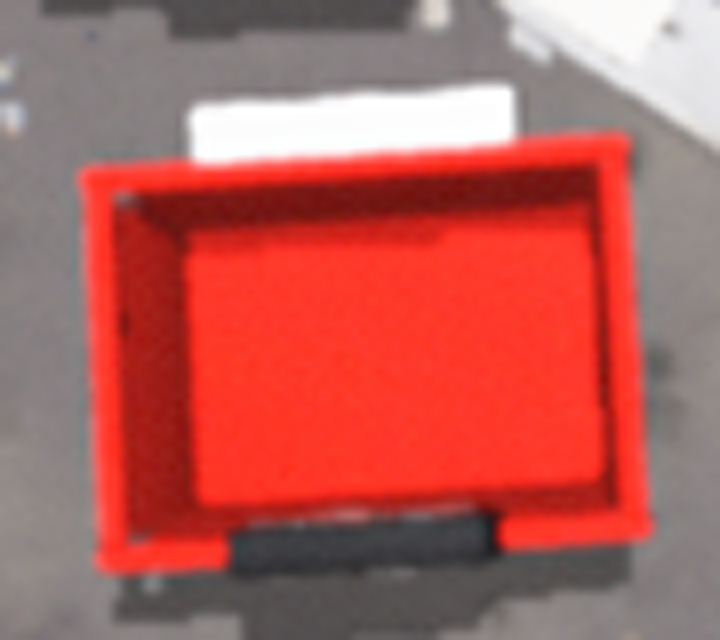

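View pics/t_rail.png

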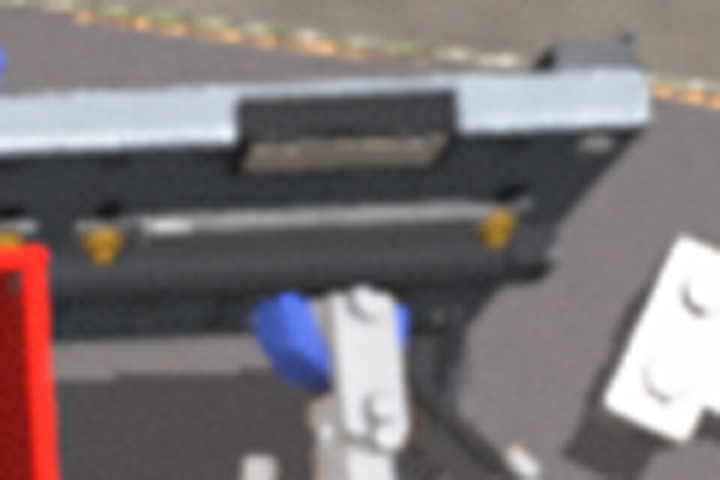

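View pics/s_bin.png

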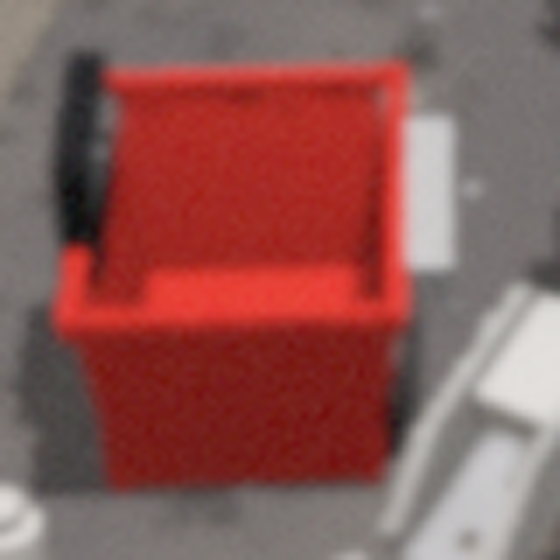

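View pics/s_rail.png

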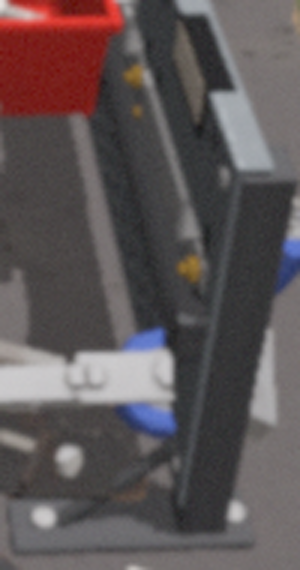

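View pics/t_blk.png

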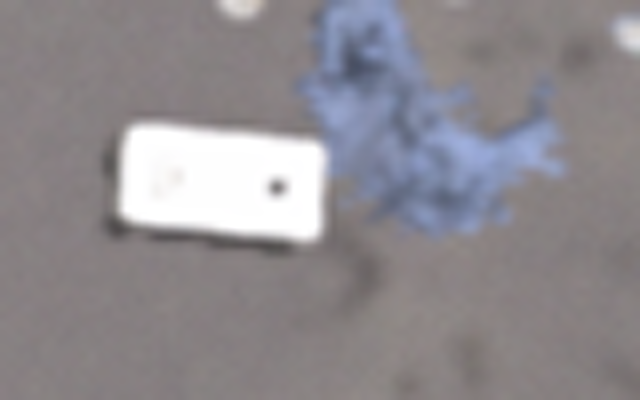

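View pics/s_blk.png

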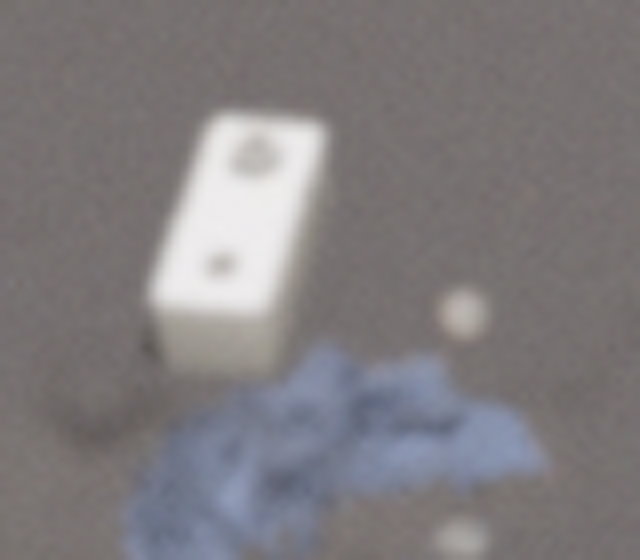

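Run:
```python
from h import *
import pickle;t,s=pickle.load(open("c0.pkl","rb"))
crop(t,375,135,475,180,8,"t_rail2");crop(s,380,235,425,345,5.4,"s_rail2")
crop(t,190,120,490,170,2.6,"t_panel")
```

```text
(no output)
```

View pics/t_rail2.png

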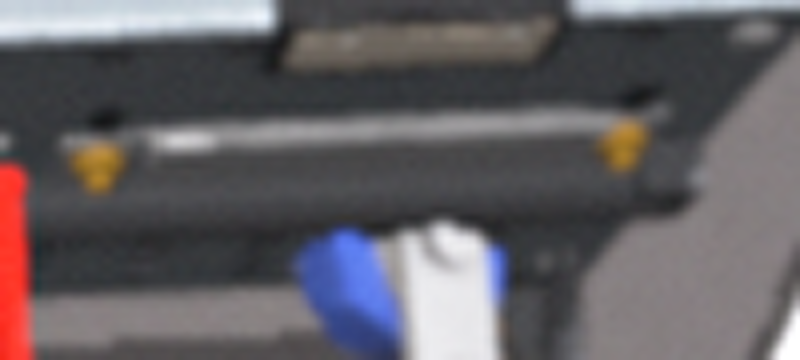

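View pics/s_rail2.png

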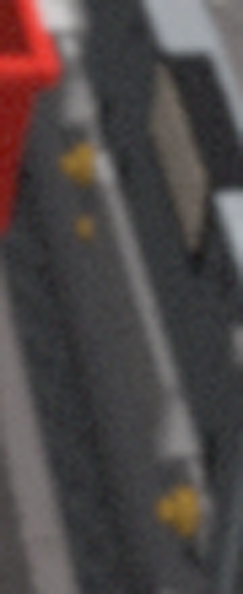

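View pics/t_panel.png

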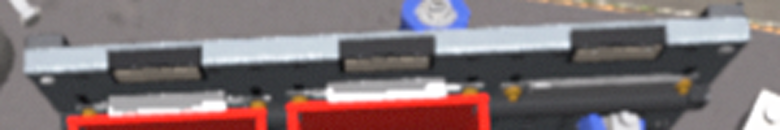

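Run:
```python
from h import *
import pickle;t,s=pickle.load(open("c0.pkl","rb"))
np.set_printoptions(precision=4,suppress=True)
def px(l,k,x0,y0): return (np.array(l,float)+.5)/k-.5+[x0,y0]
# bin by red mask, top
hsv=cv2.cvtColor(t.p,cv2.COLOR_RGB2HSV)
m=((hsv[...,1]>150)&((hsv[...,0]<8)|(hsv[...,0]>172))&(hsv[...,2]>70)).astype(np.uint8)
m[:262]=0;m[335:]=0;m[:,:222]=0;m[:,312:]=0
q=px([[80,170],[632,133],[653,540],[102,573]],8,220,255)
Q=t.onz(q,.07);print("top rim",Q[:,:2]);c=Q.mean(0);print(c)
print("back-front",Q[:2].mean(0)-Q[2:].mean(0),"L-R",Q[[0,3]].mean(0)-Q[[1,2]].mean(0))
for e in (Q[0]-Q[1],Q[3]-Q[2]): print("yaw from y-edge",np.degrees(np.arctan2(-e[0],e[1])),np.linalg.norm(e))
for e in (Q[0]-Q[3],Q[1]-Q[2]): print("yaw from x-edge",np.degrees(np.arctan2(e[1],e[0])),np.linalg.norm(e))
sq=px([[408,65],[408,322],[55,332]],7,220,220) # back-left, back-right, front-right
S=s.onz(sq,.07);print("side rim BL,BR,FR",S)
pt=px([[228,525],[495,515],[500,570],[230,578]],8,220,255)
print("plate top",t.onz(pt,.102),t.onz(pt,.102).mean(0))
# knobs
for a,b in (((98,165),(78,160)),((624,145),(180,510))):
    print("knob",tri(t,px([a],8,375,135),s,px([b],5.4,380,235)))
# label holder card corners: top: left-bottom, right-bottom,
for a,b in (((282,62),(160,68)),((545,58),(193,248)),((298,30),(160,68)),((560,20),(205,185))):
    print("card",tri(t,px([a],8,375,135),s,px([b],5.4,380,235)))
# panel top front edge ends z=.25
pe=px([[27,72],[747,38]],2.6,190,120); P=t.onz(pe,.25);print("panel top front",P, np.linalg.norm(P[0]-P[1]),np.degrees(np.arctan2(-(P[0]-P[1])[0],(P[0]-P[1])[1])))
# block top z=.02
bt=px([[122,122],[328,142],[322,243],[118,225]],8,390,290)
B=t.onz(bt,.02);print("block top-cam",B,B.mean(0))
bs=px([[212,110],[330,122],[275,312],[150,302]],8,190,350)
B=s.onz(bs,.02);print("block side",B,B.mean(0))
```

```text
top rim [[0.4989 0.2123]
 [0.5058 0.0755]
 [0.4063 0.0715]
 [0.4003 0.2065]]
[0.4528 0.1415 0.07  ]
back-front [0.099  0.0049 0.    ] L-R [-0.0064  0.1359  0.    ]
yaw from y-edge 2.8768309544294723 0.1369534266451003
yaw from y-edge 2.544983394994826 0.1350699460767914
yaw from x-edge 3.40636315375096 0.09876168328254346
yaw from x-edge 2.3167857496311552 0.09954451890479851
side rim BL,BR,FR [[0.5028 0.2122 0.07  ]
 [0.5094 0.0742 0.07  ]
 [0.4102 0.0695 0.07  ]]
plate top [[0.4125 0.1705 0.102 ]
 [0.4139 0.1072 0.102 ]
 [0.401  0.1061 0.102 ]
 [0.4001 0.1701 0.102 ]] [0.4069 0.1385 0.102 ]
knob (array([ 0.7032, -0.0911,  0.1925]), np.float64(0.0016855658153407996))
knob (array([ 0.713 , -0.2145,  0.17  ]), np.float64(0.003100271083413211))
card (array([ 0.7122, -0.1242,  0.2461]), np.float64(0.007849950977482532))
card (array([ 0.7146, -0.1829,  0.2309]), np.float64(0.003286273846789745))
card (array([ 0.7147, -0.127 ,  0.249 ]), np.float64(0.0012020305590173346))
card (array([ 0.716 , -0.1818,  0.2502]), np.float64(0.0021729194987017836))
panel top front [[ 0.7054  0.2289  0.25  ]
 [ 0.7188 -0.2365  0.25  ]] 0.4655803585699728 1.647039918907715
block top-cam [[ 0.436  -0.1392  0.02  ]
 [ 0.43   -0.1919  0.02  ]
 [ 0.4043 -0.1893  0.02  ]
 [ 0.4098 -0.1372  0.02  ]] [ 0.42   -0.1644  0.02  ]
block side [[ 0.4136 -0.137   0.02  ]
 [ 0.4389 -0.1404  0.02  ]
 [ 0.4342 -0.1908  0.02  ]
 [ 0.4088 -0.1883  0.02  ]] [ 0.4239 -0.1641  0.02  ]
```

Run:
```python
from h import *
import pickle;t,s=pickle.load(open("c0.pkl","rb"))
np.set_printoptions(precision=4,suppress=True)
def px(l,k,x0,y0): return (np.array(l,float)+.5)/k-.5+[x0,y0]
for u in ((98,165),(624,145)):
  for z in (.17,.18,.19,.2,.21):
    P=t.onz(px([u],8,375,135),z); v=s.proj(P+[.004,0,0])[0]
    print(u,z,P[0],"side px",v,"crop",(v-[380,235])*5.4)
h=cv2.cvtColor(s.p,cv2.COLOR_RGB2HSV)
m=((h[...,0]>12)&(h[...,0]<28)&(h[...,1]>140)&(h[...,2]>90)).astype(np.uint8);m[:,:370]=0;m[:,440:]=0
n,l,st,ce=cv2.connectedComponentsWithStats(m);print(st[1:],ce[1:])
h=cv2.cvtColor(t.p,cv2.COLOR_RGB2HSV)
m=((h[...,0]>12)&(h[...,0]<28)&(h[...,1]>140)&(h[...,2]>90)).astype(np.uint8);m[:120]=0;m[190:]=0;m[:,:200]=0;m[:,490:]=0
n,l,st,ce=cv2.connectedComponentsWithStats(m);print(st[1:],ce[1:])
```

```text
(98, 165) 0.17 [ 0.7089 -0.0939  0.17  ] side px [398.4617 276.7746] crop [ 99.6929 225.5827]
(98, 165) 0.18 [ 0.7059 -0.0926  0.18  ] side px [397.1466 271.2802] crop [ 92.5916 195.9129]
(98, 165) 0.19 [ 0.703  -0.0914  0.19  ] side px [395.8155 265.721 ] crop [ 85.4035 165.8933]
(98, 165) 0.2 [ 0.7001 -0.0902  0.2   ] side px [394.468 260.096] crop [ 78.1272 135.5184]
(98, 165) 0.21 [ 0.6971 -0.0889  0.21  ] side px [393.1039 254.4042] crop [ 70.7612 104.7825]
(624, 145) 0.17 [ 0.7114 -0.2144  0.17  ] side px [413.5161 329.223 ] crop [180.987 508.804]
(624, 145) 0.18 [ 0.7085 -0.2118  0.18  ] side px [411.9304 322.6341] crop [172.4244 473.224 ]
(624, 145) 0.19 [ 0.7055 -0.2092  0.19  ] side px [410.3273 315.976 ] crop [163.7674 437.2705]
(624, 145) 0.2 [ 0.7025 -0.2067  0.2   ] side px [408.7064 309.2479] crop [155.0147 400.9388]
(624, 145) 0.21 [ 0.6996 -0.2041  0.21  ] side px [407.0676 302.4489] crop [146.1649 364.2242]
[[370 165   1   1   1]
 [392 263   4   5  15]
 [410 326   6   7  31]] [[370.     165.    ]
 [393.8667 264.9333]
 [412.8387 329.0645]]
[[450 151   5   5  18]
 [368 154   6   2  10]
 [384 154   6   5  21]
 [302 157   6   2  10]
 [286 159   6   2  10]
 [222 162   5   2   9]] [[452.4444 152.8889]
 [370.5    154.6   ]
 [386.8095 155.5714]
 [304.5    157.6   ]
 [288.5    159.6   ]
 [223.7778 162.5556]]
```

Run:
```python
from h import *
import pickle;t,s=pickle.load(open("c0.pkl","rb"))
np.set_printoptions(precision=4,suppress=True)
for u in ([370.5,154.6],[386.8,155.6],[452.4,152.9]):
  for z in (.17,.18,.19,.2):
    P=t.onz([u],z); v=s.proj(P+[.004,0,0])[0]; print(u,z,P[0],v)
crop(s,370,225,425,340,5,"s_z");
im=cv2.imread("pics/s_z.png");print(im.shape)
h=cv2.cvtColor(s.p,cv2.COLOR_RGB2HSV)
for y in range(268,285): print(y,[tuple(int(a) for a in h[y,x]) for x in range(393,400)])
```

```text
[370.5, 154.6] 0.17 [ 0.7106 -0.0641  0.17  ] [396.6928 265.776 ]
[370.5, 154.6] 0.18 [ 0.7076 -0.0632  0.18  ] [395.4253 260.503 ]
[370.5, 154.6] 0.19 [ 0.7046 -0.0623  0.19  ] [394.142  255.1664]
[370.5, 154.6] 0.2 [ 0.7017 -0.0614  0.2   ] [392.8425 249.7651]
[386.8, 155.6] 0.17 [ 0.7081 -0.0938  0.17  ] [397.9719 276.7566]
[386.8, 155.6] 0.18 [ 0.7052 -0.0926  0.18  ] [396.6594 271.2625]
[386.8, 155.6] 0.19 [ 0.7022 -0.0914  0.19  ] [395.3309 265.7035]
[386.8, 155.6] 0.2 [ 0.6993 -0.0901  0.2   ] [393.9862 260.0788]
[452.4, 152.9] 0.17 [ 0.711  -0.2141  0.17  ] [413.1933 329.0658]
[452.4, 152.9] 0.18 [ 0.7081 -0.2115  0.18  ] [411.6101 322.4802]
[452.4, 152.9] 0.19 [ 0.7051 -0.2089  0.19  ] [410.0095 315.8255]
[452.4, 152.9] 0.2 [ 0.7022 -0.2064  0.2   ] [408.3911 309.1007]
(575, 275, 3)
268 [(19, 77, 79), (17, 115, 91), (19, 137, 93), (17, 118, 95), (17, 60, 98), (4, 16, 114), (170, 6, 130)]
269 [(9, 25, 70), (14, 71, 72), (17, 87, 76), (18, 73, 77), (13, 29, 79), (173, 11, 94), (0, 7, 113)]
270 [(165, 8, 66), (0, 4, 63), (15, 16, 65), (15, 9, 60), (15, 7, 71), (0, 6, 85), (10, 
[... 734 characters left out ...]
6), (16, 77, 83), (18, 109, 96), (18, 99, 95), (13, 55, 83), (15, 21, 73), (30, 7, 71)]
279 [(0, 11, 68), (8, 39, 72), (18, 76, 74), (17, 66, 77), (11, 27, 75), (20, 11, 71), (150, 4, 70)]
280 [(128, 15, 67), (165, 15, 68), (18, 19, 68), (15, 23, 67), (15, 15, 70), (0, 7, 74), (158, 14, 72)]
281 [(140, 12, 66), (150, 4, 65), (113, 15, 66), (0, 8, 66), (0, 4, 67), (60, 4, 68), (0, 14, 72)]
282 [(75, 8, 65), (120, 12, 65), (140, 12, 66), (135, 8, 66), (120, 8, 67), (170, 11, 71), (0, 4, 68)]
283 [(105, 8, 66), (105, 8, 66), (150, 4, 69), (150, 4, 71), (100, 12, 66), (170, 11, 70), (0, 0, 69)]
284 [(144, 20, 64), (120, 8, 64), (130, 11, 69), (90, 4, 71), (165, 8, 64), (70, 11, 71), (15, 8, 67)]
```

View pics/s_z.png

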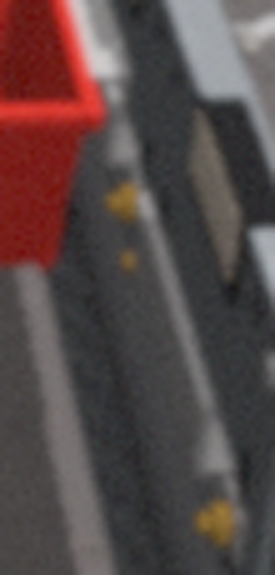

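Run:
```python
from h import *
import pickle;t,s=pickle.load(open("c0.pkl","rb"))
np.set_printoptions(precision=1,suppress=True)
a=np.radians(1.65);ex=np.array([np.cos(a),np.sin(a),0]);ey=np.array([-np.sin(a),np.cos(a),0]);C=np.array([.7158,-.1540,0])
for z in (.19,.2,.21):
  for yy in (.06,.05,-.05,-.06):
    P=C+ex*-.0095+ey*yy+[0,0,z]
    tp=t.proj(P)[0];sp=s.proj(P+[.004,0,0])[0]
    print(z,yy,"top crop t_rail2",(tp-[375,135])*8+3.5,"side crop s_z",(sp-[370,225])*5+2)
```

```text
0.19 0.06 top crop t_rail2 [110.7 158. ] side crop s_z [137.4 211. ]
0.19 0.05 top crop t_rail2 [155.4 155.9] side crop s_z [143.2 230. ]
0.19 -0.05 top crop t_rail2 [601.2 135.7] side crop s_z [208.6 444.8]
0.19 -0.06 top crop t_rail2 [645.7 133.7] side crop s_z [215.9 469.1]
0.2 0.06 top crop t_rail2 [116.  144.9] side crop s_z [140.7 185.2]
0.2 0.05 top crop t_rail2 [161.2 142.8] side crop s_z [146.5 204. ]
0.2 -0.05 top crop t_rail2 [611.9 122.4] side crop s_z [212.8 417.4]
0.2 -0.06 top crop t_rail2 [656.9 120.4] side crop s_z [220.3 441.6]
0.21 0.06 top crop t_rail2 [121.5 131.6] side crop s_z [144.  158.9]
0.21 0.05 top crop t_rail2 [167.1 129.5] side crop s_z [149.9 177.6]
0.21 -0.05 top crop t_rail2 [622.8 108.8] side crop s_z [217.2 389.5]
0.21 -0.06 top crop t_rail2 [668.3 106.8] side crop s_z [224.8 413.6]
```

Run:
```python
from h import *
import pickle;t,s=pickle.load(open("c0.pkl","rb"))
g=cv2.cvtColor(t.p,cv2.COLOR_RGB2GRAY).astype(float)
# bright top strip: subpixel front/back edges per column
F=[];Bk=[]
for x in list(range(208,232))+list(range(272,318))+list(range(362,406))+list(range(450,474)):
    yc=int(round(141-(x-201)*(141-131)/(477-201)))+3
    col=g[yc-16:yc+17,x]
    thr=115
    k=np.argmax(np.convolve(col,np.ones(5)/5,'same')); 
    i=k
    while i<32 and col[i]>thr:i+=1
    if i<32: F.append((x,yc-16+i-(thr-col[i])/(col[i-1]-col[i])))
F=np.array(F)
P=t.onz(F,.25)
p=np.polyfit(P[:,1],P[:,0],1)
for _ in range(4):
    r=P[:,0]-np.polyval(p,P[:,1]);k=abs(r)<max(.0015,1.5*np.median(abs(r)));p=np.polyfit(P[k,1],P[k,0],1)
print("panel yaw deg",-np.degrees(np.arctan(p[0])),"x at y=-.154",np.polyval(p,-.154),k.sum(),len(k),r[k].std())
# bin: red mask top, rim outline rect; fit back, left/right edges
h=cv2.cvtColor(t.p,cv2.COLOR_RGB2HSV)
m=((h[...,1]>120)&((h[...,0]<10)|(h[...,0]>170))).astype(np.uint8);m[:262]=0;m[335:]=0;m[:,:222]=0;m[:,312:]=0
cs=max(cv2.findContours(m,0,1)[0],key=cv2.contourArea);hull=cv2.convexHull(cs)
Q=t.onz(hull.reshape(-1,2).astype(float),.07)[:,:2]
print("bin",cv2.minAreaRect((Q*1000).astype(np.float32)))
# block
m=((h[...,1]<40)&(h[...,2]>170)).astype(np.uint8);m[:300]=0;m[325:]=0;m[:,:400]=0;m[:,435:]=0
cs=max(cv2.findContours(m,0,1)[0],key=cv2.contourArea)
print("blk",cv2.minAreaRect((t.onz(cs.reshape(-1,2).astype(float),.02)[:,:2]*1000).astype(np.float32)))
```

```text
panel yaw deg 1.5205490316502028 x at y=-.154 0.7141914315383834 137 138 0.00012688820299405786
bin ((452.67962646484375, 141.77230834960938), (100.45447540283203, 135.83641052246094), 2.619868040084839)
blk ((420.6265563964844, -164.63571166992188), (52.63227462768555, 26.35103416442871), 83.29147338867188)
```

```bash
cat >> h.py <<'E'
from scipy.spatial.transform import Rotation as Ro
def plan(target,ang=None,base=None):
    st=env.get_state();q=st["orientation"];R=Ro.from_quat(np.r_[q[1:],q[0]]).as_matrix()
    p=st["tcp_pos"]; th=np.degrees(np.arctan2(R[1,0],R[0,0]))
    d=R.T@(np.array(target)-p)*100
    yaw=None if ang is None else -(ang-th)
    print("t",round(st["clock"],2),"tcp",p.round(4),"ang",round(th,2),"tilt z",R[:,2].round(4),"j",st["joint_pos"].round(3),"F",st["wrist_force"].round(2),"gap",round(st["finger_gap"],4))
    print("shift cm",d.round(2),"yaw",None if yaw is None else round(yaw,2))
E
python3 -c "
from h import *
plan([.4088,.139,.17],2.6)"
```

```text
t 0.2 tcp [ 0.254  -0.5155  0.2307] ang -63.77 tilt z [-3.0e-04  1.1e-03 -1.0e+00] j [-1.253  0.314  0.045  1.304 -0.     1.431] F [0.3  0.24 0.48] gap 0.0853
shift cm [-51.86 -42.81   6.14] yaw -66.37
```

Request:
{"name": "apply_moves", "arguments": {"moves": [[[-4.8,-4.0,0.5],-7,1],[[-9.6,-8.0,1],-14,1],[[-14.4,-12,1.5],-21,1],[[-19.2,-16,2],-28,1],[[-24,-20,2.5],-35,1],[[-28.8,-24,3],-42,1],[[-33.6,-28,3.5],-49,1],[[-38.4,-32,4],-56,1],[[-43.2,-36,4.5],-62,1],[[-48,-40,5],-66.4,1]], "squeeze": 60}}

```text
clock: 1.45
tcp_pos: [0.4006, 0.0919, 0.1815]
orientation: [0.0, 1.0, 0.024, 0.001]
wrist_force: [0.5, -0.9, -0.1]
finger_gap: 0.0858
```

```bash
python3 -c "
from h import *
plan([.4088,.139,.12],2.6)"
```

```text
t 1.45 tcp [0.4006 0.0919 0.1815] ang 2.79 tilt z [ 1.3e-03 -3.0e-04 -1.0e+00] j [ 0.03   0.02  -0.434  1.116 -0.     1.552] F [ 0.48 -0.9  -0.05] gap 0.0858
shift cm [ 1.04 -4.67  6.15] yaw 0.19
```

Request:
{"name": "apply_moves", "arguments": {"moves": [[[0.5,-2.5,2],0,1],[[1.0,-4.7,4],0,1],[[1.0,-4.7,5.5],0,1],[[1.0,-4.7,5.5],0,1],[[1.0,-4.7,5.5],0,1],[[1.0,-4.7,5.5],0,1],[[1.0,-4.7,5.5],0,1],[[1.0,-4.7,5.5],0,1],[[1.0,-4.7,5.5],0,1],[[1.0,-4.7,5.5],0,1]]}}

```text
clock: 2.7
tcp_pos: [0.4082, 0.1372, 0.1264]
orientation: [0.0, 1.0, 0.023, 0.0]
wrist_force: [0.2, 0.5, 0.1]
finger_gap: 0.0855
```

```bash
python3 -c "
from h import *
s=cam('side');crop(s,180,170,320,310,4.2,'s1')
t=cam('top');crop(t,180,240,340,380,4.2,'t1')
plan([.4088,.139,.071],2.6)
P=env.get_state()['tcp_pos'];print(s.proj(P),t.proj(P))"
```

```text
t 2.8 tcp [0.4082 0.1372 0.1264] ang 2.63 tilt z [-0.e+00 -1.e-04 -1.e+00] j [ 0.137  0.101 -0.49   0.98  -0.     1.662] F [-0.61 -0.31  0.24] gap 0.0855
shift cm [ 0.07 -0.18  5.54] yaw 0.03
[[228.40741634 224.70512792]] [[264.02438713 322.7489565 ]]
```

View pics/s1.png

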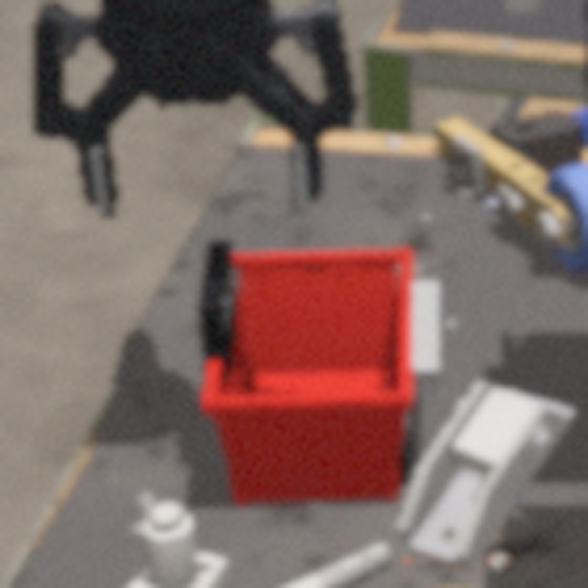

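Request:
{"name": "apply_moves", "arguments": {"moves": [[[0.1,-0.2,2],0,1],[[0.1,-0.2,3.5],0,1],[[0.1,-0.2,5.0],0,1],[[0.1,-0.2,5.5],0,1],[[0.1,-0.2,5.5],0,1],[[0.1,-0.2,5.5],0,0.5],[[0.1,-0.2,5.5],0,0.0],[[0.1,-0.2,5.5],0,0.0],[[0.1,-0.2,5.5],0,0.0],[[0.1,-0.2,5.5],0,0.0]]}}

```text
clock: 4.05
tcp_pos: [0.4092, 0.1392, 0.0716]
orientation: [0.0, 1.0, 0.023, 0.0]
wrist_force: [-0.2, -0.6, 2.5]
finger_gap: 0.0111
```

```bash
python3 -c "
from h import *
s=cam('side');crop(s,180,170,320,310,4.2,'s2')
plan([.4088,.139,.2],2.6)"
```

```text
t 4.1 tcp [0.4093 0.1393 0.0716] ang 2.63 tilt z [ 4.e-04  0.e+00 -1.e+00] j [ 0.142  0.161 -0.572  0.837 -0.     1.667] F [-0.6  -0.38  2.68] gap 0.0112
shift cm [ -0.04   0.02 -12.84] yaw 0.03
```

View pics/s2.png

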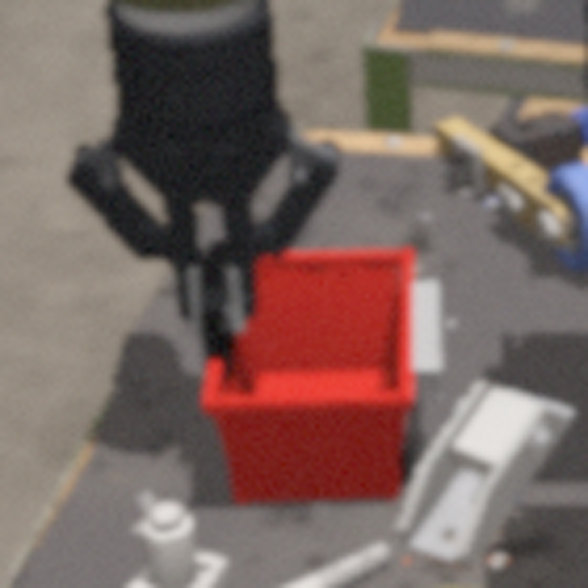

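```bash
python3 -c "
from h import *
plan([.409,.139,.228],2.6)
plan([.45,-.157,.232],1.52)
plan([.5747,-.1575,.232],1.52)"
```

```text
t 4.1 tcp [0.4093 0.1393 0.0716] ang 2.63 tilt z [ 4.e-04  0.e+00 -1.e+00] j [ 0.142  0.161 -0.572  0.837 -0.     1.667] F [-0.6  -0.38  2.68] gap 0.0112
shift cm [ -0.02   0.02 -15.64] yaw 0.03
t 4.1 tcp [0.4093 0.1393 0.0716] ang 2.63 tilt z [ 4.e-04  0.e+00 -1.e+00] j [ 0.142  0.161 -0.572  0.837 -0.     1.667] F [-0.6  -0.38  2.68] gap 0.0112
shift cm [  2.72  29.78 -16.04] yaw 1.11
t 4.1 tcp [0.4093 0.1393 0.0716] ang 2.63 tilt z [ 4.e-04  0.e+00 -1.e+00] j [ 0.142  0.161 -0.572  0.837 -0.     1.667] F [-0.6  -0.38  2.68] gap 0.0112
shift cm [ 15.17  30.4  -16.03] yaw 1.11
```

Request:
{"name": "apply_moves", "arguments": {"moves": [[[0,0,0],0,0],[[0,0,-2],0,0],[[0,0,-5],0,0],[[0,0,-9],0,0],[[0,0,-13],0,0],[[0,1.5,-16],0,0],[[0.5,5,-16],0,0],[[0.8,9,-16],0.3,0],[[1.2,13,-16],0.5,0],[[1.6,17,-16],0.7,0]], "squeeze": 100}}

```text
clock: 5.35
tcp_pos: [0.4325, -0.031, 0.2308]
orientation: [-0.0, 1.0, 0.017, -0.001]
wrist_force: [0.3, -0.5, -1.6]
finger_gap: 0.0107
```

```bash
python3 -c "
from h import *
plan([.45,-.157,.232],1.52)
plan([.5747,-.1575,.232],1.52)"
```

```text
t 5.35 tcp [ 0.4325 -0.031   0.2308] ang 1.93 tilt z [-1.2e-03  2.0e-04 -1.0e+00] j [-0.257  0.041 -0.288  1.243 -0.     1.28 ] F [ 0.33 -0.49 -1.62] gap 0.0107
shift cm [ 1.33 12.65 -0.13] yaw 0.41
t 5.35 tcp [ 0.4325 -0.031   0.2308] ang 1.93 tilt z [-1.2e-03  2.0e-04 -1.0e+00] j [-0.257  0.041 -0.288  1.243 -0.     1.28 ] F [ 0.33 -0.49 -1.62] gap 0.0107
shift cm [13.79 13.12 -0.14] yaw 0.41
```

Request:
{"name": "apply_moves", "arguments": {"moves": [[[0.5,4,0],0.2,0],[[1.0,8,0],0.3,0],[[1.5,12,0],0.4,0],[[4,13,0],0.4,0],[[8,13.1,0],0.4,0],[[12,13.1,0],0.4,0],[[13.5,13.1,0],0.4,0],[[13.8,13.1,0],0.4,0],[[13.8,13.1,0],0.4,0],[[13.8,13.1,0],0.4,0]]}}

```text
clock: 6.6
tcp_pos: [0.5744, -0.1561, 0.2315]
orientation: [-0.0, 1.0, 0.013, -0.0]
wrist_force: [0.1, 0.4, -1.9]
finger_gap: 0.0105
```

```bash
python3 -c "
from h import *
import pickle
s=cam('side');t=cam('top');pickle.dump((t,s),open('c1.pkl','wb'))
crop(s,330,200,450,340,4.2,'s3');crop(t,360,110,480,220,5,'t3')
plan([.5747,-.1575,.232],1.52)"
```

```text
t 6.7 tcp [ 0.5746 -0.1562  0.2318] ang 1.51 tilt z [ 1.e-04 -2.e-04 -1.e+00] j [-0.4    0.353  0.104  1.321 -0.     1.144] F [ 0.52 -0.   -1.67] gap 0.0108
shift cm [ 0.01  0.13 -0.02] yaw -0.01
```

View pics/s3.png

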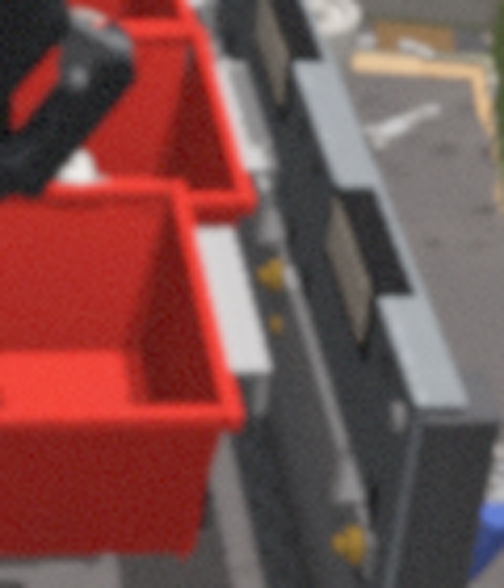

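View pics/t3.png

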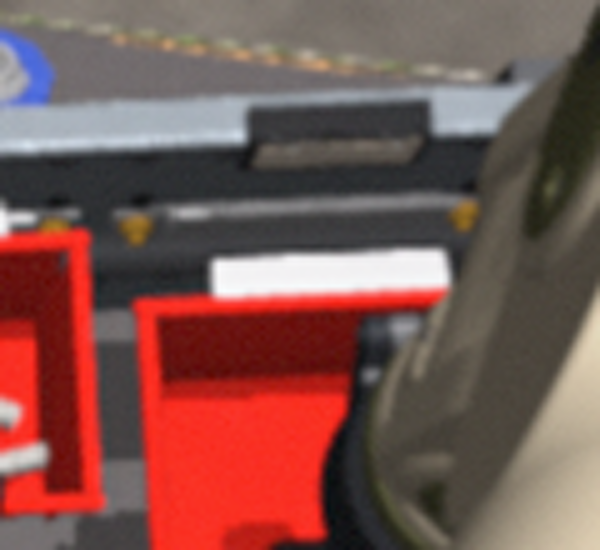

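Run:
```python
from h import *
import pickle;t,s=pickle.load(open("c1.pkl","rb"))
np.set_printoptions(precision=4,suppress=True,linewidth=150)
g=cv2.cvtColor(t.p,cv2.COLOR_RGB2GRAY).astype(int)
for x in (410,420,430,440): print(x,list(g[135:172,x]))
g2=cv2.cvtColor(s.p,cv2.COLOR_RGB2GRAY).astype(int)
for y in (262,270,280,285,290,295,300,305): print(y,list(g2[y,375:425]))
T=np.array([.5746,-.1562,.2318]);a=np.radians(1.51);R=np.array([[np.cos(a),-np.sin(a),0],[np.sin(a),np.cos(a),0],[0,0,1]])
for n,v in {"hook top rear L":(.109,.04,-.0036),"hook top rear R":(.109,-.04,-.0036),"lip bot rear R":(.109,-.04,-.0236),"lip bot front R":(.105,-.04,-.0236),"rim back R":(.093,-.065,-.0016),"rim back L":(.093,.065,-.0016)}.items():
    P=T+R@np.array(v);print(n,P,"top",t.proj(P)[0],"side",s.proj(P)[0],"crops",(t.proj(P)[0]-[360,110])*5+2,(s.proj(P)[0]-[330,200])*4.2+1.6)
```

```text
410 [np.int64(64), np.int64(63), np.int64(57), np.int64(40), np.int64(29), np.int64(29), np.int64(38), np.int64(51), np.int64(43), np.int64(43), np.int64(46), np.int64(46), np.int64(46), np.int64(44), np.int64(61), np.int64(106), np.int64(132), np.int64(121), np.int64(86), np.int64(63), np.int64(60), np.int64(58), np.int64(65), np.int64(66), np.int64(62), np.int64(75), np.int64(152), np.int64(228), np.int64(242), np.int64(243), np.int64(242), np.int64(245), np.int64(244), np.int64(229), np.int64(174), np.int64(120), np.int64(102)]
420 [np.int64(57), np.int64(58), np.int64(60), np.int64(81), np.int64(91), np.int64(87), np.int64(85), np.int64(79), np.int64(58), np.int64(45), np.int64(44), np.int64(45), np.int64(45), np.int64(53), np.int64(81), np.int64(118), np.int64(131), np.int64(103), np.int64(69), np.int64(61), np.int64(60), np.int64(63), np.int64(64), np.int64(65), np.int64(57), np.int64(121), np.int64(222), np.int64(242), np.int64(241), np.int64(241), np.int64(242), np.int64(246), np.int64(245), np.int64(208), np.int64(145), np.int64(107), np.int64(85)]
430 [np.int64(57), np.int6
[... 6906 characters left out ...]
.8654] [229.4254 227.2451]
hook top rear R [ 0.6846 -0.1933  0.2282] top [449.2936 158.1652] side [393.4064 287.0998] crops [448.468  242.8261] [267.9068 367.419 ]
lip bot rear R [ 0.6846 -0.1933  0.2082] top [446.5988 161.3795] side [391.9975 298.4265] crops [434.9941 258.8977] [261.9895 414.9912]
lip bot front R [ 0.6806 -0.1934  0.2082] top [446.7721 163.6012] side [389.1325 298.4825] crops [435.8607 270.006 ] [249.9565 415.2267]
rim back R [ 0.6693 -0.2187  0.2302] top [464.9165 166.3304] side [384.7562 297.9727] crops [526.5826 283.6522] [231.5759 413.0852]
rim back L [ 0.6659 -0.0888  0.2302] top [388.7091 169.6169] side [371.4564 243.5503] crops [145.5456 300.0845] [175.7168 184.5113]
```

```bash
cat >> h.py <<'E'
def colsedge(g,cols,r0,r1,lev,rise=True):
    out=[]
    for x in cols:
        c=g[r0:r1,x].astype(float)
        for i in range(len(c)-1):
            if (c[i]<lev<=c[i+1]) if rise else (c[i]>=lev>c[i+1]):
                out.append((x,r0+i+(lev-c[i])/(c[i+1]-c[i])));break
    return np.array(out)
def ridge(g,cols,rowf,w=3):
    out=[]
    for x in cols:
        y=int(round(rowf(x)));c=g[y-w:y+w+1,x].astype(float);c=c-np.sort(c)[:2].mean();c[c<0]=0
        out.append((x,y-w+(c*np.arange(2*w+1)).sum()/c.sum()))
    return np.array(out)
def fit(P):
    p=np.polyfit(P[:,1],P[:,0],1)
    for _ in range(5):
        r=P[:,0]-np.polyval(p,P[:,1]);k=abs(r)<2.5*np.median(abs(r))+1e-5;p=np.polyfit(P[k,1],P[k,0],1)
    return p
E
python3 - <<'E'
from h import *
import pickle;t,s=pickle.load(open("c1.pkl","rb"))
t0,s0=pickle.load(open("c0.pkl","rb"))
g=cv2.cvtColor(t.p,cv2.COLOR_RGB2GRAY);g0=cv2.cvtColor(t0.p,cv2.COLOR_RGB2GRAY)
e=colsedge(g,range(406,446),156,166,150)
p=fit(t.onz(e,.2282));print("hook rear yaw",-np.degrees(np.arctan(p[0])),"x at -.154",np.polyval(p,-.154))
for G in (g,g0):
  e=ridge(G,range(405,448),lambda x:151.3-(x-410)*.045)
  p=fit(t.onz(e,.2));print("crest yaw",-np.degrees(np.arctan(p[0])),np.polyval(p,-.154))
# red rim back outer edge: boundary between red & dark, at z=.2302
r=t.p[...,0].astype(int)-t.p[...,1]
e=colsedge(r,range(389,402),160,178,80);p=fit(t.onz(e,.2302));print("rim yaw",-np.degrees(np.arctan(p[0])),np.polyval(p,-.154))
# front edge of strip / red boundary
e=colsedge(r,range(390,446),160,178,90);p=fit(t.onz(e,.2302));print("rim yaw all",-np.degrees(np.arctan(p[0])),np.polyval(p,-.154))
# same in side: hook rear edge per row
gs=cv2.cvtColor(s.p,cv2.COLOR_RGB2GRAY).T.copy();
e=colsedge(gs,range(257,286),384,405,140,False);
P=s.onz(e[:,::-1],.2282);p=fit(P);print("side hook yaw",-np.degrees(np.arctan(p[0])),np.polyval(p,-.154))
e=ridge(gs,range(272,305),lambda y:399.7+(y-270)*.2714)
P=s.onz(e[:,::-1],.2);p=fit(P);print("side crest yaw",-np.degrees(np.arctan(p[0])),np.polyval(p,-.154))
E
```

```text
hook rear yaw 1.7448776199711653 x at -.154 0.6818316594600041
crest yaw 1.5777827694693385 0.7069186114717334
crest yaw 1.601412296939518 0.7069411137986767
rim yaw 1.9892260586817276 0.6694083131076725
rim yaw all 0.5962382958596055 0.6673282414249418
side hook yaw 1.3469009330578814 0.6848859840213731
side crest yaw 1.4572673529997069 0.7097411479784455
```

Request:
{"name": "apply_moves", "arguments": {"moves": [[[0.5,0,0.1],0,0],[[1.0,0,0.2],0,0],[[1.5,0,0.3],0,0],[[2.0,0,0.4],0,0],[[2.4,0,0.4],0,0],[[2.7,0,0.4],0,0],[[2.9,0,0.4],0,0],[[3.0,0,0.4],0,0],[[3.0,0,0.4],0,0],[[3.0,0,0.4],0,0]]}}

```text
clock: 7.95
tcp_pos: [0.6051, -0.1553, 0.2275]
orientation: [0.0, 1.0, 0.013, -0.0]
wrist_force: [0.5, 0.1, -2.4]
finger_gap: 0.0109
```

```bash
python3 -c "
from h import *
import pickle
s=cam('side');t=cam('top');pickle.dump((t,s),open('c2.pkl','wb'))
crop(s,360,230,440,340,5.4,'s4');crop(t,370,120,480,190,7,'t4')
plan([.6066,-.1567,.228],1.52)"
```

```text
t 8.05 tcp [ 0.6052 -0.1554  0.2275] ang 1.53 tilt z [ 0.e+00 -1.e-04 -1.e+00] j [-0.38   0.413  0.182  1.339 -0.     1.164] F [ 0.2   0.14 -1.99] gap 0.0109
shift cm [ 0.14  0.14 -0.05] yaw 0.01
```

View pics/s4.png

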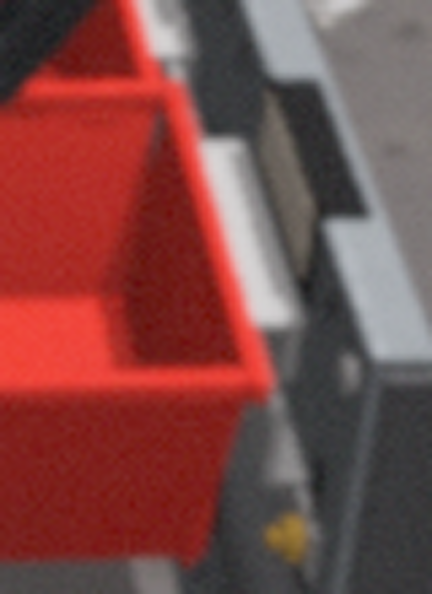

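View pics/t4.png

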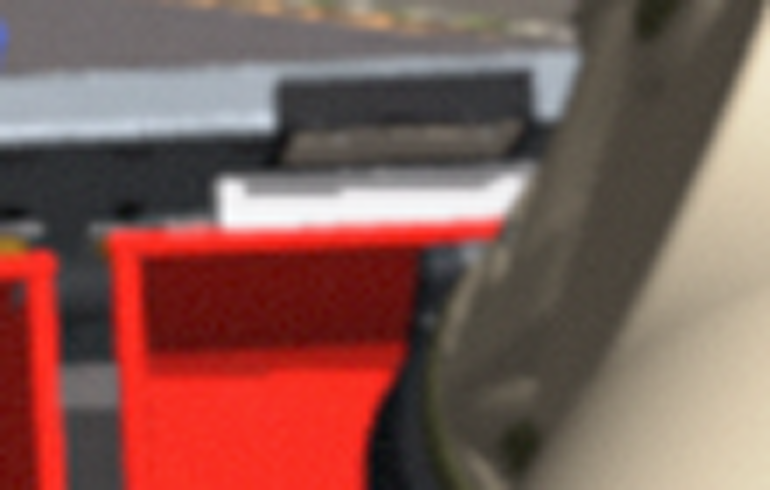

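Request:
{"name": "apply_moves", "arguments": {"moves": [[[0.1,0.1,0],0,0],[[0.2,0.1,0],0,0],[[0.2,0.1,0.1],0,0],[[0.2,0.1,0.2],0,0],[[0.2,0.1,0.3],0,0],[[0.2,0.1,0.4],0,0],[[0.2,0.1,0.5],0,0],[[0.2,0.1,0.6],0,0],[[0.2,0.1,0.6],0,0],[[0.2,0.1,0.6],0,0]]}}

```text
clock: 9.3
tcp_pos: [0.6073, -0.1563, 0.2215]
orientation: [0.0, 1.0, 0.013, 0.0]
wrist_force: [0.3, -0.1, -2.4]
finger_gap: 0.0102
```

Lip tip is nominally at 0.198 with no contact. Two more millimetres at a time.

Request:
{"name": "apply_moves", "arguments": {"moves": [[[0,0,0.1],0,0],[[0,0,0.2],0,0],[[0,0,0.2],0,0],[[0,0,0.3],0,0],[[0,0,0.3],0,0],[[0,0,0.4],0,0],[[0,0,0.4],0,0],[[0,0,0.4],0,0],[[0,0,0.4],0,0],[[0,0,0.4],0,0]]}}

```text
clock: 10.55
tcp_pos: [0.6073, -0.1563, 0.2175]
orientation: [0.0, 1.0, 0.013, 0.0]
wrist_force: [0.2, -1.0, -1.8]
finger_gap: 0.0106
```

Request:
{"name": "apply_moves", "arguments": {"moves": [[[0,0,0.1],0,0],[[0,0,0.2],0,0],[[0,0,0.2],0,0],[[0,0,0.3],0,0],[[0,0,0.3],0,0],[[0,0,0.4],0,0],[[0,0,0.4],0,0],[[0,0,0.5],0,0],[[0,0,0.5],0,0],[[0,0,0.5],0,0]]}}

```text
clock: 11.8
tcp_pos: [0.6072, -0.1563, 0.2124]
orientation: [0.0, 1.0, 0.013, -0.0]
wrist_force: [-0.5, 0.4, -2.7]
finger_gap: 0.0104
```

```bash
python3 -c "
from h import *
import pickle
s=cam('side');t=cam('top');pickle.dump((t,s),open('c3.pkl','wb'))
crop(s,360,230,440,340,5.4,'s5');crop(t,370,120,480,190,7,'t5')
plan([.6066,-.1567,.2066],1.52)"
```

```text
t 11.9 tcp [ 0.6073 -0.1563  0.2125] ang 1.53 tilt z [ 0.e+00 -1.e-04 -1.e+00] j [-0.38   0.421  0.157  1.307 -0.     1.164] F [ 0.75 -0.42 -1.81] gap 0.0104
shift cm [-0.07  0.04  0.59] yaw 0.01
```

View pics/s5.png

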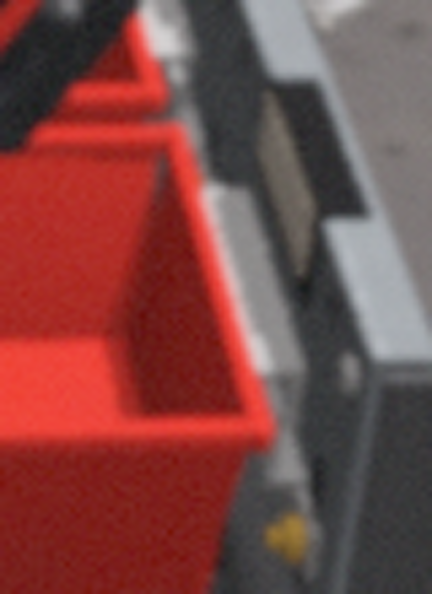

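View pics/t5.png

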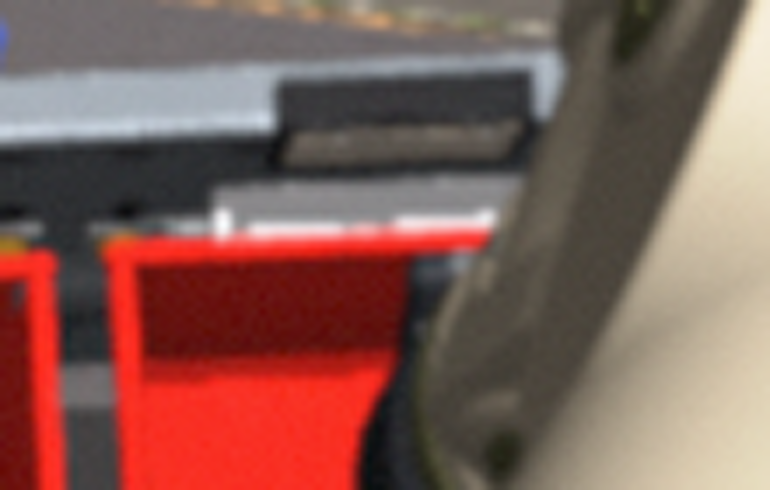

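Request:
{"name": "apply_moves", "arguments": {"moves": [[[0,0,0.1],0,0],[[0,0,0.1],0,0],[[0,0,0.2],0,0],[[0,0,0.2],0,0],[[0,0,0.3],0,0],[[0,0,0.3],0,0],[[0,0,0.4],0,0],[[0,0,0.4],0,0],[[0,0,0.4],0,0],[[0,0,0.4],0,0]]}}

```text
clock: 13.15
tcp_pos: [0.6073, -0.1564, 0.2104]
orientation: [0.0, 1.0, 0.013, 0.001]
wrist_force: [-6.3, 0.8, 9.2]
finger_gap: 0.0107
```

Request:
{"name": "apply_moves", "arguments": {"moves": [[[0,0,-0.1],0,0],[[0,0,-0.2],0,0],[[0,0,-0.3],0,0],[[-0.1,0,-0.3],0,0],[[-0.1,0,-0.3],0,0],[[-0.1,0,-0.2],0,0],[[-0.1,0,-0.1],0,0],[[-0.1,0,-0.1],0,0],[[-0.1,0,-0.1],0,0],[[-0.1,0,-0.1],0,0]]}}

```text
clock: 14.4
tcp_pos: [0.6065, -0.1564, 0.2104]
orientation: [0.0, 1.0, 0.013, 0.001]
wrist_force: [-0.6, -0.1, 6.0]
finger_gap: 0.0105
```

```bash
python3 -c "
from h import *
plan([.6066,-.1567,.2066],1.52);print(env.get_state()['ft_torque'])"
```

```text
t 14.4 tcp [ 0.6065 -0.1564  0.2104] ang 1.53 tilt z [ 1.4e-03 -5.0e-04 -1.0e+00] j [-0.38   0.419  0.149  1.299  0.     1.164] F [-0.65 -0.12  6.  ] gap 0.0105
shift cm [0.01 0.03 0.38] yaw 0.01
[ 0.07141716 -0.34580586  0.08692868]
```

```bash
python3 -c "
from h import *
F=[];M=[]
for i in range(6):
    s=cam('side' );st=env.get_state();F.append(st['wrist_force']);M.append(st['ft_torque'])
print(np.mean(F,0),np.mean(M,0),np.std(M,0))
crop(s,300,200,450,350,4,'s6')
"
```

```text
[-1.28722452  0.33358512  4.94561322] [ 0.07703985 -0.30054294  0.0323794 ] [0.028755   0.02548971 0.02450194]
```

View pics/s6.png

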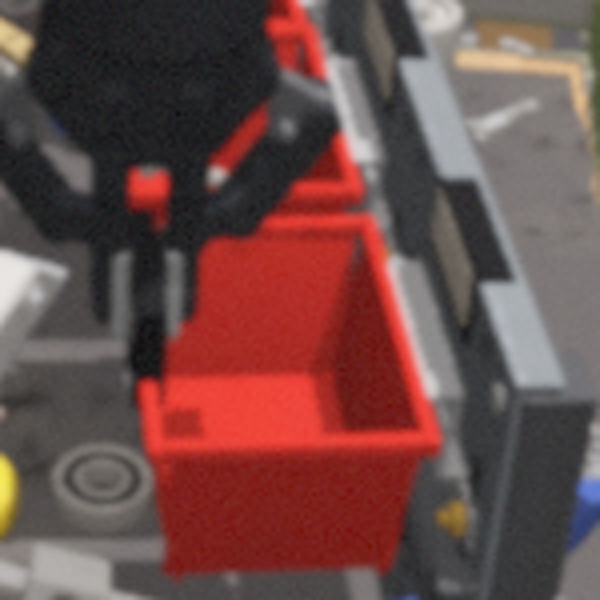

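```bash
python3 -c "
from h import *
s=cam('side');crop(s,385,260,430,340,7.4,'s7')
t=cam('top');crop(t,370,130,460,165,8.5,'t7')
"
```

```text
(no output)
```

View pics/s7.png

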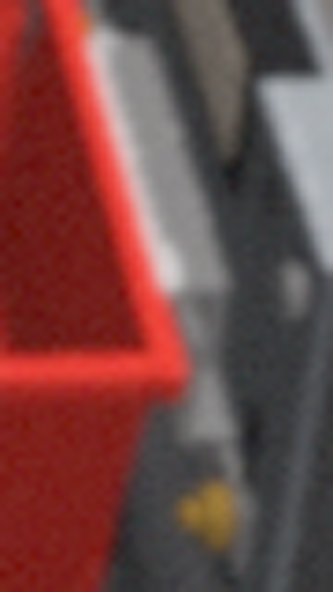

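View pics/t7.png

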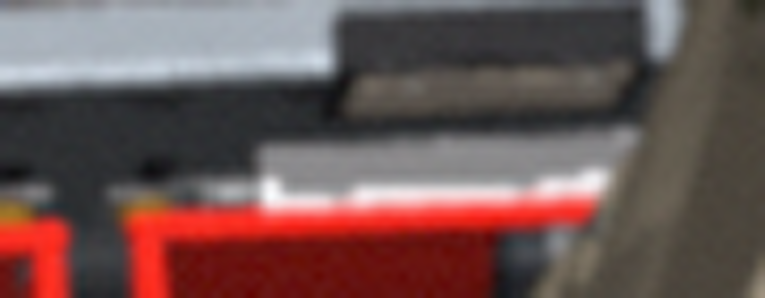

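Request:
{"name": "apply_moves", "arguments": {"moves": [[[0,0,0.05],0,0],[[0,0,0.1],0,0],[[0,0,0.13],0,0],[[0,0,0.13],0,0],[[0,0,0.13],0,0],[[0,0,0.13],0,0],[[0,0,0.13],0,0],[[0,0,0.13],0,0],[[0,0,0.13],0,0],[[0,0,0.13],0,0]]}}

```text
clock: 16.05
tcp_pos: [0.6064, -0.1564, 0.2099]
orientation: [0.0, 1.0, 0.013, 0.001]
wrist_force: [-3.5, 0.9, 8.2]
finger_gap: 0.0108
```

```bash
python3 -c "
from h import *
F=[];M=[]
for i in range(4):
    s=cam('side' );st=env.get_state();F.append(st['wrist_force']);M.append(st['ft_torque'])
print(np.mean(F,0),np.mean(M,0));plan([.6066,-.1567,.2066],1.52)
"
```

```text
[-3.83300115  0.37115673  8.70991004] [ 0.18106099 -0.19066446  0.0345865 ]
t 16.25 tcp [ 0.6064 -0.1564  0.21  ] ang 1.53 tilt z [ 2.2e-03 -8.0e-04 -1.0e+00] j [-0.381  0.419  0.147  1.297  0.     1.164] F [-3.99  1.05  8.02] gap 0.0107
shift cm [0.01 0.03 0.34] yaw 0.01
```

Request:
{"name": "apply_moves", "arguments": {"moves": [[[0,0,0.05],0,0],[[0,0,0.05],0,0],[[0,0,0.05],0,0],[[0,0,0.05],0,0],[[0,0,0.05],0,0],[[0,0,0.05],0,0],[[0,0,0.05],0,0],[[0,0,0.05],0,0],[[0,0,0.05],0,0],[[0,0,0.05],0,0]]}}

```text
clock: 17.5
tcp_pos: [0.6064, -0.1564, 0.2098]
orientation: [0.0, 1.0, 0.013, 0.001]
wrist_force: [-4.5, 0.2, 9.8]
finger_gap: 0.0108
```

```bash
python3 -c "
from h import *
F=[]
for i in range(4):
    s=cam('side' );st=env.get_state();F.append(st['wrist_force'])
print(np.mean(F,0))
"
```

```text
[-4.11173125  0.53848999  9.97382055]
```

Request:
{"name": "apply_moves", "arguments": {"moves": [[[0,0,-0.1],0,0],[[0,0,-0.2],0,0],[[0,0,-0.2],0,0],[[0,0,-0.2],0,0],[[0,0,-0.2],0,0.15],[[0,0,-0.2],0,0.3],[[0,0,-0.2],0,0.5],[[0,0,-0.2],0,0.6],[[0,0,-0.2],0,0.6],[[0,0,-0.2],0,0.6]], "squeeze": 40}}

```text
clock: 18.95
tcp_pos: [0.6063, -0.1563, 0.2096]
orientation: [0.0, 1.0, 0.013, 0.0]
wrist_force: [0.6, 0.5, 0.2]
finger_gap: 0.0515
```

```bash
python3 -c "
from h import *
s=cam('side');crop(s,290,190,450,340,4,'s8')
plan([.6066,-.1567,.3],1.52)
"
```

```text
t 19.0 tcp [ 0.6063 -0.1563  0.2096] ang 1.53 tilt z [ 0.e+00 -1.e-04 -1.e+00] j [-0.38   0.42   0.149  1.299 -0.     1.164] F [-0.13 -0.56 -0.27] gap 0.0512
shift cm [ 0.03  0.04 -9.04] yaw 0.01
```

View pics/s8.png

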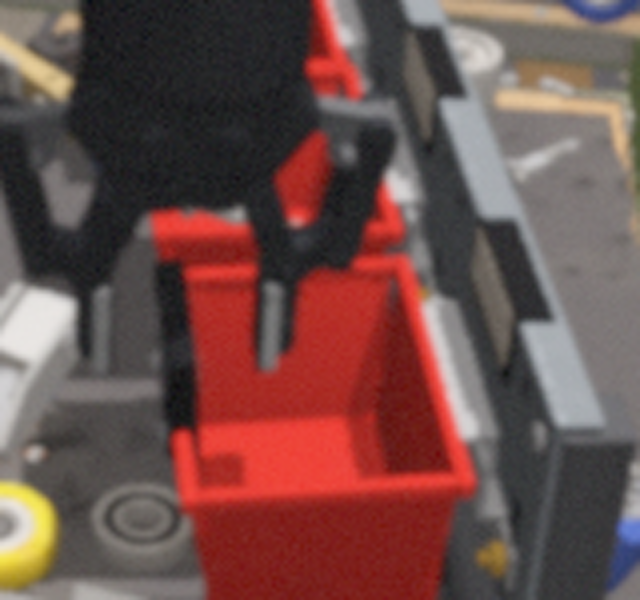

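Request:
{"name": "apply_moves", "arguments": {"moves": [[[0,0,-2],0,0.6],[[0,0,-5],0,0.6],[[0,0,-9],0,0.6],[[-4,0,-10],1.5,0.8],[[-9,0.2,-10],3,1],[[-14,0.3,-8],5,1],[[-18.3,0.4,-4],7,1],[[-18.3,0.4,0],8.1,1],[[-18.3,0.4,4],8.1,1],[[-18.3,0.4,8],8.1,1]]}}

```text
clock: 20.25
tcp_pos: [0.4234, -0.1654, 0.129]
orientation: [0.0, 0.998, -0.057, 0.001]
wrist_force: [0.2, -0.2, -0.8]
finger_gap: 0.0853
```

```bash
python3 -c "
from h import *
plan([.4222,-.1643,.06],-6.6)
"
```

```text
t 20.25 tcp [ 0.4234 -0.1654  0.129 ] ang -6.59 tilt z [ 1.4e-03 -9.0e-04 -1.0e+00] j [-0.549  0.142 -0.435  0.992 -0.     1.137] F [ 0.22 -0.19 -0.84] gap 0.0853
shift cm [-0.15 -0.1   6.89] yaw 0.01
```

Request:
{"name": "apply_moves", "arguments": {"moves": [[[-0.1,-0.1,4],0,1],[[-0.1,-0.1,7],0,1],[[-0.1,-0.1,7],0,1],[[-0.1,-0.1,7],0,1],[[-0.1,-0.1,7],0,1],[[-0.1,-0.1,7],0,1],[[-0.1,-0.1,7],0,1],[[-0.1,-0.1,7],0,1],[[-0.1,-0.1,7],0,1],[[-0.1,-0.1,7],0,1]]}}

```text
clock: 21.5
tcp_pos: [0.4225, -0.1641, 0.0596]
orientation: [0.0, 0.998, -0.057, -0.0]
wrist_force: [0.9, 0.3, -0.7]
finger_gap: 0.0855
```

```bash
python3 -c "
from h import *
s=cam('side');crop(s,140,270,300,420,4,'s9')
t=cam('top');crop(t,330,240,490,380,4,'t9')
plan([.4222,-.1643,.004],-6.6)
"
```

```text
t 21.6 tcp [ 0.4225 -0.1641  0.0596] ang -6.57 tilt z [-1.e-04 -0.e+00 -1.e+00] j [-0.548  0.213 -0.541  0.817 -0.     1.138] F [-0.29 -0.66 -0.03] gap 0.0854
shift cm [-0.03  0.02  5.56] yaw 0.03
```

View pics/s9.png

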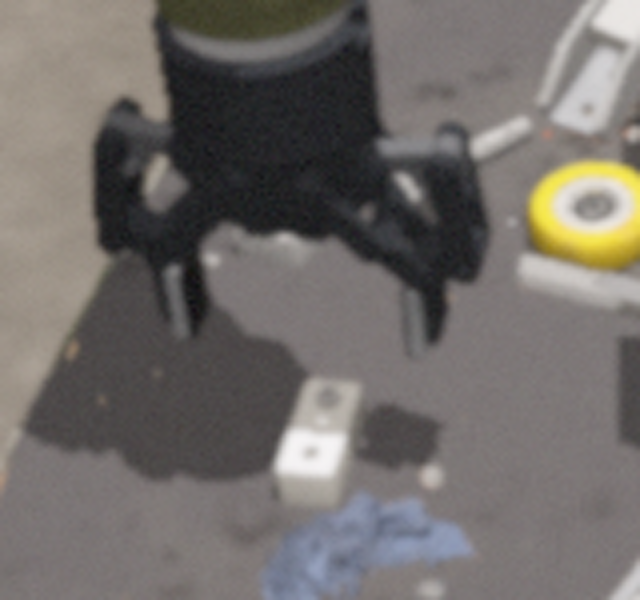

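View pics/t9.png

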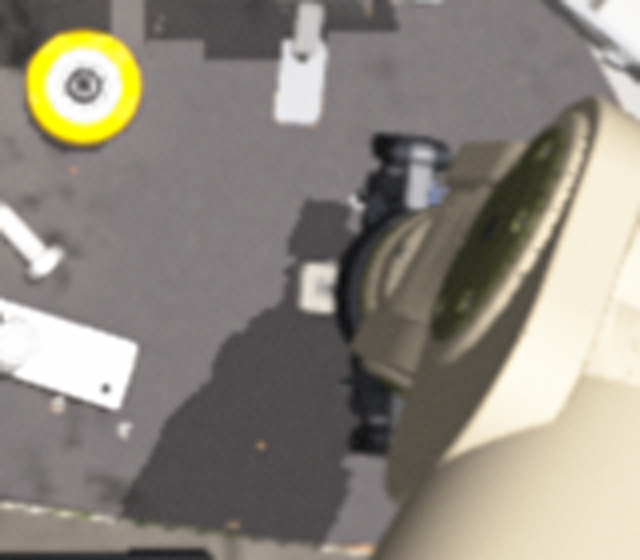

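Request:
{"name": "apply_moves", "arguments": {"moves": [[[0,0,2],0,1],[[0,0,4],0,1],[[0,0,5.2],0,1],[[0,0,5.5],0,1],[[0,0,5.5],0,1],[[0,0,5.5],0,0.5],[[0,0,5.5],0,0.1],[[0,0,5.5],0,0.0],[[0,0,5.5],0,0.0],[[0,0,5.5],0,0.0]]}}

```text
clock: 22.85
tcp_pos: [0.4229, -0.1643, 0.005]
orientation: [0.0, 0.998, -0.057, 0.0]
wrist_force: [0.2, 0.2, 4.4]
finger_gap: 0.023
```

```bash
python3 -c "
from h import *
s=cam('side');crop(s,140,270,300,420,4,'s10')
plan([.4222,-.1643,.3],-6.6)
"
```

```text
t 22.9 tcp [ 0.4229 -0.1643  0.005 ] ang -6.57 tilt z [ 8.e-04 -6.e-04 -1.e+00] j [-0.548  0.287 -0.608  0.675 -0.     1.138] F [0.45 1.42 4.85] gap 0.0228
shift cm [-5.00e-02  2.00e-02 -2.95e+01] yaw 0.03
```

View pics/s10.png

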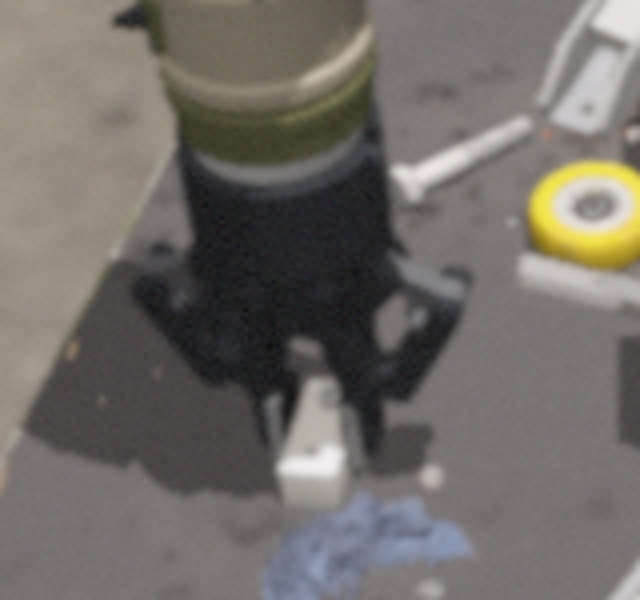

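Request:
{"name": "apply_moves", "arguments": {"moves": [[[0,0,-1],0,0],[[0,0,-4],0,0],[[0,0,-8],0,0],[[0,0,-13],0,0],[[0,0,-18],0,0],[[0,0,-23],0,0],[[0,0,-27],0,0],[[0,0,-27],0,0],[[0,0,-27],0,0],[[0,0,-27],0,0]]}}

```text
clock: 24.15
tcp_pos: [0.4217, -0.1636, 0.2732]
orientation: [-0.001, 0.998, -0.057, -0.001]
wrist_force: [0.3, -0.3, 0.1]
finger_gap: 0.0227
```

```bash
python3 -c "
from h import *
import pickle
s=cam('side');crop(s,270,170,440,330,4,'s11')
t=cam('top');crop(t,270,110,480,240,3.8,'t11');pickle.dump((t,s),open('c4.pkl','wb'))
plan([.6574,-.155,.3],91.5);plan([.6574,-.155,.3],-88.5)
"
```

```text
t 24.25 tcp [ 0.4219 -0.1637  0.2734] ang -6.57 tilt z [-0.0023  0.0013 -1.    ] j [-0.548  0.067 -0.156  1.35  -0.     1.138] F [-0.19 -0.34 -1.11] gap 0.023
shift cm [23.29 -3.56 -2.71] yaw -98.07
t 24.25 tcp [ 0.4219 -0.1637  0.2734] ang -6.57 tilt z [-0.0023  0.0013 -1.    ] j [-0.548  0.067 -0.156  1.35  -0.     1.138] F [-0.19 -0.34 -1.11] gap 0.023
shift cm [23.29 -3.56 -2.71] yaw 81.93
```

View pics/s11.png

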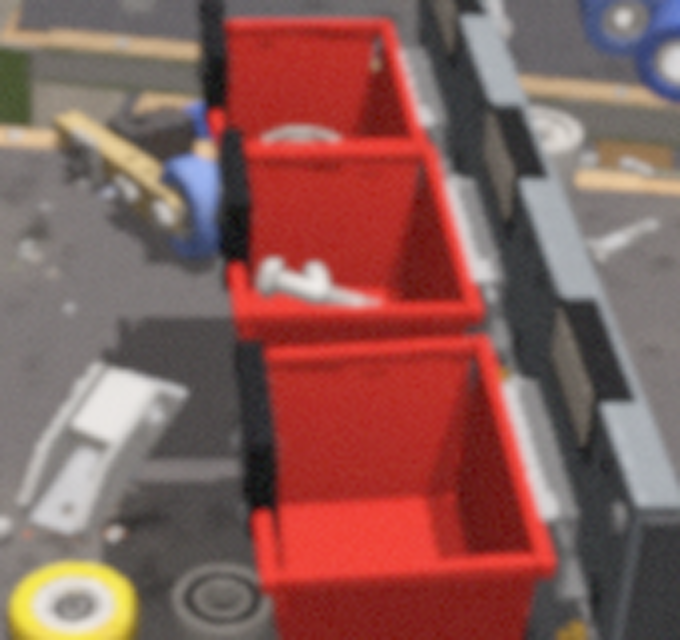

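View pics/t11.png

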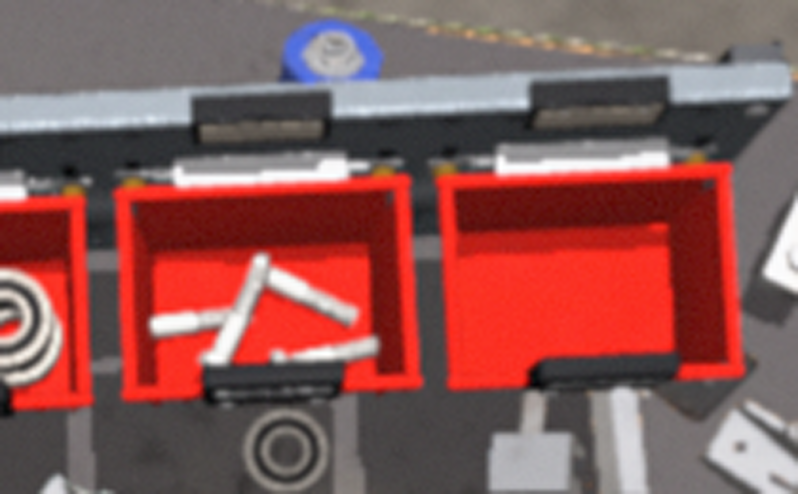

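```bash
python3 -c "
from h import *
import pickle
t,s=pickle.load(open('c4.pkl','rb'))
q=(np.array([[440,177],[729,166],[743,377],[450,388]])+.5)/3.8-.5+[270,110]
P=t.onz(q,.207);print(P,P.mean(0)+[.0018,0,0])
q=(np.array([[488,338],[553,560],[262,585]])+.5)/4-.5+[270,170]
print(s.onz(q,.207))
"
```

```text
[[ 0.6962119  -0.08678345  0.207     ]
 [ 0.6990582  -0.22047437  0.207     ]
 [ 0.60000391 -0.22163092  0.207     ]
 [ 0.59731838 -0.08807024  0.207     ]] [ 0.6499481  -0.15423974  0.207     ]
[[ 0.69983497 -0.08381786  0.207     ]
 [ 0.70309728 -0.21546922  0.207     ]
 [ 0.60412198 -0.22760001  0.207     ]]
```

Request:
{"name": "apply_moves", "arguments": {"moves": [[[2,-0.4,-0.5],-10,0],[[4.5,-0.8,-0.5],-20,0],[[7,-1.2,-0.5],-30,0],[[10,-1.6,-0.5],-40,0],[[13,-2,-0.5],-50,0],[[16,-2.5,-0.5],-60,0],[[19,-3,-0.5],-70,0],[[21.5,-3.4,-0.5],-80,0],[[23.1,-3.6,-0.5],-90,0],[[23.1,-3.6,-0.5],-98,0]]}}

```text
clock: 25.5
tcp_pos: [0.6569, -0.1546, 0.2773]
orientation: [-0.001, 0.696, 0.718, -0.001]
wrist_force: [0.9, 0.0, -1.0]
finger_gap: 0.0228
```

```bash
python3 -c "
from h import *
plan([.656,-.154,.18],91.5);plan([.656,-.154,.165],91.5)
"
```

```text
t 25.5 tcp [ 0.6569 -0.1546  0.2773] ang 91.74 tilt z [-2.5e-03  9.0e-04 -1.0e+00] j [-0.35   0.524  0.477  1.526  0.    -0.38 ] F [ 0.93  0.04 -1.02] gap 0.0228
shift cm [ 0.05 -0.06  9.73] yaw 0.24
t 25.5 tcp [ 0.6569 -0.1546  0.2773] ang 91.74 tilt z [-2.5e-03  9.0e-04 -1.0e+00] j [-0.35   0.524  0.477  1.526  0.    -0.38 ] F [ 0.93  0.04 -1.02] gap 0.0228
shift cm [ 0.05 -0.06 11.23] yaw 0.24
```

Request:
{"name": "apply_moves", "arguments": {"moves": [[[0,0,1.5],0,0],[[0,0,3],0,0],[[0,0,4.5],0,0],[[0,0,6],0,0],[[0,0,7.5],0,0],[[0,0,8.5],0,0],[[0,0,9.2],0,0],[[0,0,9.6],0,0],[[0,0,9.6],0,0],[[0,0,9.6],0,0]]}}

```text
clock: 26.75
tcp_pos: [0.6564, -0.1549, 0.1842]
orientation: [0.0, 0.698, 0.716, 0.0]
wrist_force: [-0.6, -0.5, -1.0]
finger_gap: 0.0228
```

```bash
python3 -c "
from h import *
s=cam('side');crop(s,270,140,450,320,3.3,'s12')
plan([.656,-.154,.165],91.5)
"
```

```text
t 26.8 tcp [ 0.6564 -0.1549  0.1842] ang 91.43 tilt z [ 9.e-04 -5.e-04 -1.e+00] j [-0.351  0.525  0.252  1.297 -0.    -0.375] F [-0.34  0.31 -0.54] gap 0.0229
shift cm [ 0.09 -0.04  1.92] yaw -0.07
```

View pics/s12.png

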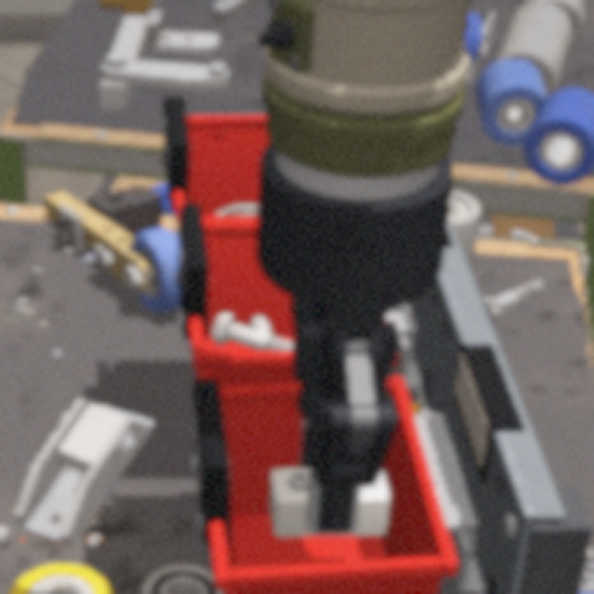

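Request:
{"name": "apply_moves", "arguments": {"moves": [[[0.1,0,0.4],0,0],[[0.1,0,0.8],0,0],[[0.1,0,1.2],0,0],[[0.1,0,1.4],0,0],[[0.1,0,1.4],0,0],[[0.1,0,1.4],0,0.3],[[0.1,0,1.4],0,0.4],[[0.1,0,1.4],0,0.45],[[0.1,0,1.4],0,0.45],[[0.1,0,1.4],0,0.45]]}}

```text
clock: 28.05
tcp_pos: [0.6562, -0.1538, 0.1697]
orientation: [0.0, 0.698, 0.716, 0.0]
wrist_force: [0.9, 0.4, 0.6]
finger_gap: 0.0385
```

Request:
{"name": "apply_moves", "arguments": {"moves": [[[0,0,-2],0,0.45],[[0,0,-5],0,0.45],[[0,0,-9],0,0.45],[[0,3,-12],0,0.45],[[0,7,-12],0,0.45],[[0,12,-12],0,0.45],[[0,17,-12],0,0.45],[[0,22,-12],0,0.45],[[0,22,-12],0,0.45],[[0,22,-12],0,0.45]]}}

```text
clock: 29.3
tcp_pos: [0.8242, -0.1396, 0.2599]
orientation: [0.028, 0.698, 0.716, 0.018]
wrist_force: [0.2, -0.4, -0.1]
finger_gap: 0.0386
```

```bash
python3 -c "
from h import *
s=cam('side');crop(s,270,170,450,340,3.5,'s13')
t=cam('top');cv2.imwrite('pics/t13.png',t.p[:,:,::-1])
plan([.656,-.154,.165],91.5)
"
```

```text
t 29.4 tcp [ 0.824  -0.14    0.2611] ang 91.38 tilt z [ 0.0664 -0.0139 -0.9977] j [-0.266  0.967  1.265  1.801  0.004 -0.29 ] F [-1.14  0.18  0.23] gap 0.0385
shift cm [ -0.85 -17.43   8.5 ] yaw -0.12
```

View pics/s13.png

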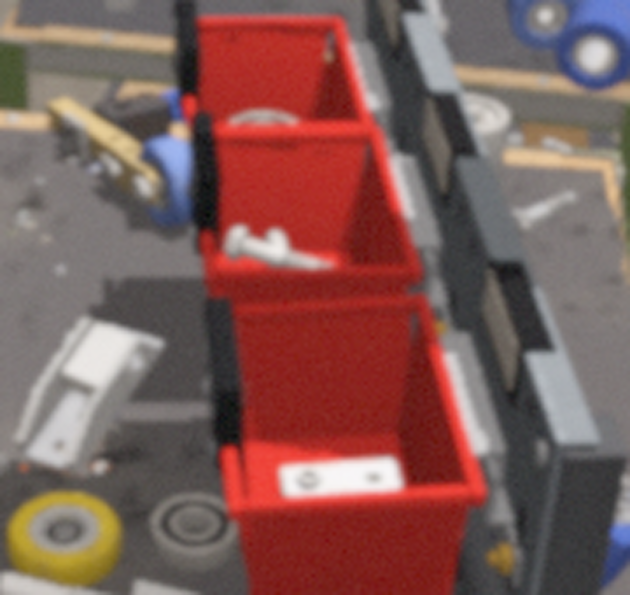

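View pics/t13.png

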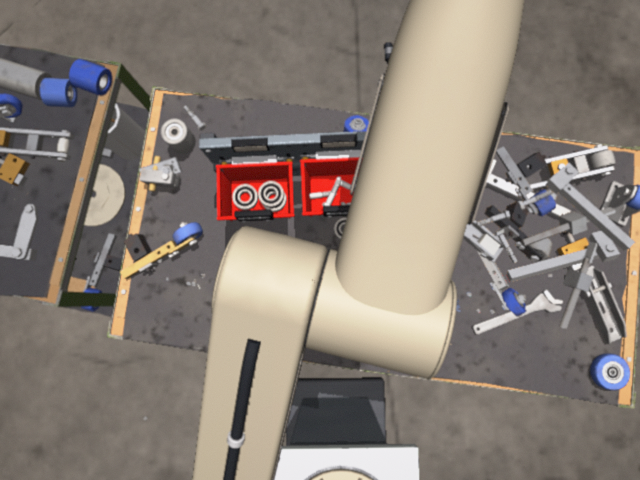

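Request:
{"name": "apply_moves", "arguments": {"moves": [[[0,-1,-0.5],0,0.45],[[0,-2,-1],0,0.45],[[0,-3,-1.5],0,0.45],[[0,-4,-2],0,0.45],[[0,-5,-2.5],0,0.45],[[0,-6,-3],0,0.45],[[0,-6,-3],0,0.45],[[0,-6,-3],0,0.45],[[0,-6,-3],0,0.45],[[0,-6,-3],0,0.45]]}}

```text
clock: 30.65
tcp_pos: [0.7626, -0.1407, 0.2842]
orientation: [0.027, 0.698, 0.716, 0.017]
wrist_force: [0.4, -0.1, 0.3]
finger_gap: 0.0384
```

```bash
python3 -c "
from h import *
plan([.656,-.154,.30],91.5)
s=cam('side');crop(s,270,100,470,340,2.4,'s14')
"
```

```text
t 30.65 tcp [ 0.7626 -0.1407  0.2842] ang 91.41 tilt z [ 0.0632 -0.0129 -0.9979] j [-0.288  0.721  0.834  1.619  0.006 -0.313] F [ 0.43 -0.1   0.35] gap 0.0384
shift cm [ -1.09 -10.57  -2.23] yaw -0.09
```

View pics/s14.png

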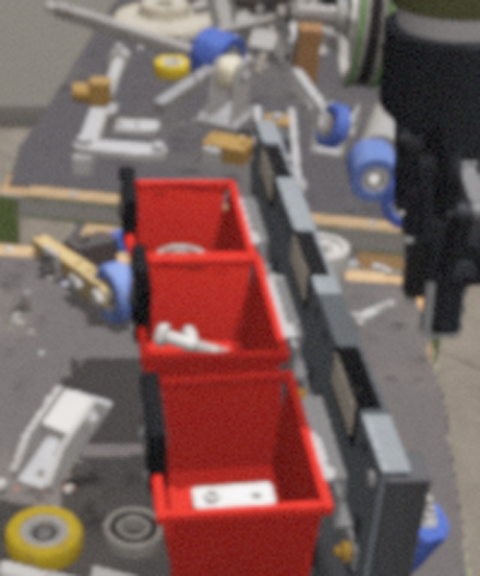

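Request:
{"name": "apply_moves", "arguments": {"moves": [[[0,-2,-2],0,0.45],[[0,-5,-3],0,0.45],[[0,-9,-4],0,0.45],[[0,-13,-5],0,0.45],[[0,-17,-5],0,0.45],[[0,-21,-5],0,0.45],[[0,-25,-5],0,0.45],[[0,-29,-5],0,0.45],[[0,-32,-5],0,0.45],[[0,-32,-5],0,0.45]]}}

```text
clock: 31.95
tcp_pos: [0.4385, -0.1479, 0.3149]
orientation: [0.028, 0.698, 0.715, 0.018]
wrist_force: [0.6, -0.5, -0.3]
finger_gap: 0.0383
```

```bash
python3 -c "
from h import *
plan([.656,-.154,.30],91.5)
t=cam('top');cv2.imwrite('pics/t15.png',t.p[:,:,::-1])
s=cam('side');cv2.imwrite('pics/s15.png',s.p[:,:,::-1])
"
```

```text
t 31.95 tcp [ 0.4385 -0.1479  0.3149] ang 91.34 tilt z [ 0.0641 -0.0134 -0.9979] j [-0.512  0.027 -0.1    1.381  0.02  -0.535] F [ 0.62 -0.54 -0.27] gap 0.0383
shift cm [-1.09 21.59  2.89] yaw -0.16
```

View pics/t15.png

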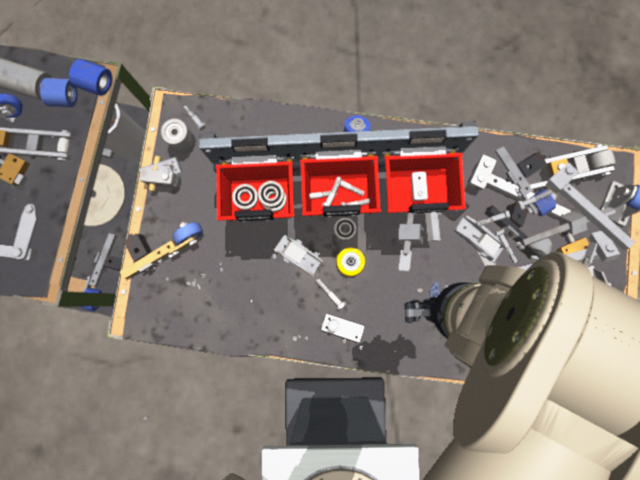

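View pics/s15.png

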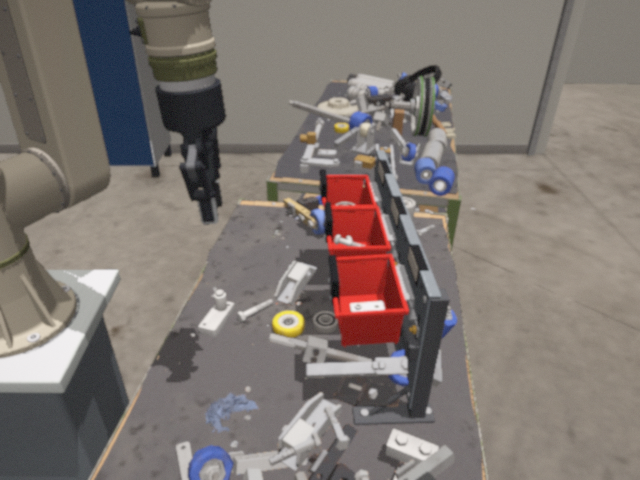

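```bash
python3 -c "
from h import *
t=cam('top');s=cam('side');print(abs(env.get_state()['qvel']).max());print(env.hand_in())
"
```

```text
0.008334663345320334
the job is handed in; nothing more can be done
None
```

The red bin hangs in the free place, the white block lies flat in it, and I handed the job in at about 32 s with the arm clear and still.

- **Hanging:** I lowered the lip behind the rail until the hook came to rest on it. The height at contact puts the crest at about 203 mm, against 199 ± 3 mm from the pictures. The small disagreement is within the measuring error.
- **Tug:** I pulled down with about 8.5 N, then about 10 N for over a second. The bin gave less than 1 mm and the highest reading was about 10 N. During the tug and the first lowering there was also a light sideways force on the panel of 4 to 6 N.
- **Release and block:** After I let go, the bin stayed up and looked level with its neighbours, leaning slightly to the front. I dropped the block from roughly 25 mm above the bin's floor.
- **Last pictures:** The bin is on its rail, the block is inside it, and everything else looks as it was before.

**One mistake:** after dropping the block I retracted the wrong way, over the top of the panel instead of back towards the robot. The force readings I had showed no contact. Joint 3 went to its limit, reading 1.265 against the listed 1.26, so I can't rule out that this counts as passing the range. I then brought the arm back over the panel with no contact showing.

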